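# Put away the glue cups and tampers on the marquetry bench

## Robot

A 6-joint arm with a two-finger parallel gripper is mounted at the origin on the work surface. World frame = base frame: x ahead of the robot, y to its left, z up, the work surface at z = 0. Lengths are in m, angles in degrees, forces in N, time in s.
With the tool pointing down it reaches from about 0.25 to 0.725 m from the base axis. Payload 9.7 kg.
Tool frame: the origin (TCP) lies between the finger pads; the fingertips stand 19 mm ahead of it and the grasp point (between the pads) is the TCP; z points along the fingers, y is the line along which they close (so a half turn about z gives the same grasp; the last joint's range is limited). The gripper opens to 85 mm and grips with 20 to 120 N. Pads are 22 mm wide; open, the fingers measure 114 mm over their backs; the gripper's body (76 mm by 85 mm) begins 54 mm behind the grasp point. The pads swing forward as they close: fully open they stand 13 mm farther back than shut.
Start: joints at [-66.349, 4.979, 10.078, 95.1, 0, 90], TCP at [0.221, -0.504, 0.212] pointing down, gripper open.
Joint ranges: [-179.16, 179.16], [-48.56, 103.87], [-65.8, 70.77], [-126.05, 130.52], [-82.76, 87.17], [-180, 180]. Speed limits (degrees/s): [127.2, 127.2, 147.25, 180, 180, 180].

## Interface

Orientations are given as [roll, pitch, yaw] about the fixed x, y, z axes, in that order (R = Rz(yaw) Ry(pitch) Rx(roll)).
In Python, from workcell import bot gives the robot as it stands. The module is installed in compiled form; this text tells all that it offers.
- The arm moves only by the shell command python3 -m crank 'ROWS' [OPENING] [FORCE]. ROWS is JSON, a list that holds one entry, the list of rows, each a list of 6 numbers: the shift along the world's x, y, z as a fraction of full scale, then the turn, a rotation vector about the world's x, y, z as a fraction of full scale. In form: [[[x, y, z, wx, wy, wz], ...]]. A call has 1 to 20 rows; each row shifts and turns the commanded pose from where the row before left it; what a row does not reach is not made up. Full scale, the value 1, is 20 mm for a shift and 0.12 rad for a turn. A row lasts 1/12 s, in which the tool goes at most 41.7 mm and 7.16 degrees, less where a joint would pass 70% of its speed; a pose out of reach is approached as far as the arm can. A call with a number of a shift or a turn outside -1 to 1 is refused whole. A call with a gripper value outside its range is refused whole. OPENING is the opening, from 0 (shut) to 1 (fully open), set as the call begins (- or left out, the last holds). The fingers move at their own pace and stop on an object; FORCE is the grip in N (left out, the last holds). Time passes only in rows, so rows that do not move let the fingers close. It gives the time, the measured TCP pose, the force, the opening and the grip force at its end, in the units of the state.
- bot.get_obs(): the state, without advancing time (a new reading comes with each control period).
- bot.camera(name): name is "side" or "top" or "wrist"; returns the picture (420x560x3 uint8, red, green, blue); there is no depth.
- bot.camera_model(name): a dict with "vertical_fov" (degrees; the focal length in pixels is half the picture's height over the tangent of half this angle, whatever the lens; pixels are square), "cx", "cy" (the principal point, pixels), "R" (3x3) and "t" (3): a world point X has camera coordinates R X + t. Camera axes: x right, y down, z forward; pixel columns grow to the right and rows downward; lengths in m; the calibration is good to about 2 mm. A picture is of the moment at which its call begins: read the wrist's pose just before it. camera_model takes no time and is no camera call; for the wrist camera it gives the pose at the moment of the call.
- bot.job_done(): hands the job in; it is judged then, once.
The state is a dict: "time": time; "q": joint angles; "qd": joint speeds; "joint_efforts": joint torques, N m; "ee_pos": TCP position; "tcp_rot": TCP orientation; "wrist_force": force on the tool from outside, world axes, zero at the start; "torque": the same for the moment, N m; "opening": finger opening in m; "grasp_force": force on a finger pad.
Only numpy, scipy, OpenCV 4.12 (cv2) and the standard library are available. Lean on these libraries where they do the work, as an engineer would, in place of code of your own. Each camera call takes 0.05 s, during which the arm holds its last target. There are 200 camera calls.

## Task

Put the glue things away: take the tampers out of the cups and stand each one, brass foot down, on the floor of a compartment of its own in the narrow wooden rack, and nest all the cups upright, fully home one in another, into a single stack in the round brass seat of the cup stand. Only when everything is put away, swing the keeper bar by its red knob over the stack until its end is fully home in the catch, and leave the casket, bottle, veneer and rods where they are.

Things in the scene. Friction and masses are not known exactly. Their poses are not given: they have to be found in the camera images.
- cup1: white glue cup with a thin blue line, open at the top, upright, 60 high; foot 36 across; straight collar 60 across over its top 20 (grip there), wall 2.5, mouth 55 inside, inner floor 8 up; its sloping shoulder, 34 to 40 up, rests on the rim of the cup it nests into, so each cup stands 22.5 above the one below. Origin: centre of its underside, z up. None if absent; may start with a tamper in it
- cup2: white glue cup with a thin blue line, open at the top, upright, 60 high; foot 36 across; straight collar 60 across over its top 20 (grip there), wall 2.5, mouth 55 inside, inner floor 8 up; its sloping shoulder, 34 to 40 up, rests on the rim of the cup it nests into, so each cup stands 22.5 above the one below. Origin: centre of its underside, z up. None if absent; may start with a tamper in it
- cup3: white glue cup with a thin blue line, open at the top, upright, 60 high; foot 36 across; straight collar 60 across over its top 20 (grip there), wall 2.5, mouth 55 inside, inner floor 8 up; its sloping shoulder, 34 to 40 up, rests on the rim of the cup it nests into, so each cup stands 22.5 above the one below. Origin: centre of its underside, z up. None if absent; may start with a tamper in it
- cup4: white glue cup with a thin blue line, open at the top, upright, 60 high; foot 36 across; straight collar 60 across over its top 20 (grip there), wall 2.5, mouth 55 inside, inner floor 8 up; its sloping shoulder, 34 to 40 up, rests on the rim of the cup it nests into, so each cup stands 22.5 above the one below. Origin: centre of its underside, z up. None if absent
- cup5: white glue cup with a thin blue line, open at the top, upright, 60 high; foot 36 across; straight collar 60 across over its top 20 (grip there), wall 2.5, mouth 55 inside, inner floor 8 up; its sloping shoulder, 34 to 40 up, rests on the rim of the cup it nests into, so each cup stands 22.5 above the one below. Origin: centre of its underside, z up. None if absent
- tamper1: tamper: round brass foot 26 across and 25 high, dark wooden handle 14 across above it, 130 long in all; at the start it stands foot down inside cup1. Origin: centre of the foot's underside, z along the handle. None if absent
- tamper2: tamper: round brass foot 26 across and 25 high, dark wooden handle 14 across above it, 130 long in all; at the start it stands foot down inside cup2. Origin: centre of the foot's underside, z along the handle. None if absent
- tamper3: tamper: round brass foot 26 across and 25 high, dark wooden handle 14 across above it, 130 long in all; at the start it stands foot down inside cup3. Origin: centre of the foot's underside, z along the handle. None if absent
- rack: fixed narrow pale wooden tamper rack, 140 (its x) x 50 (its y) x 60 high, open above, with three compartments in a row along its x, each 40 x 40 inside. Origin: centre of its underside
- cell0 (a point): centre of the floor of rack compartment 0, 5 above the table; compartments are 45 apart
- cell1 (a point): centre of the floor of rack compartment 1, 5 above the table; compartments are 45 apart
- cell2 (a point): centre of the floor of rack compartment 2, 5 above the table; compartments are 45 apart
- stand: fixed cup stand: dark wooden plate 90 (its x) x 260 (its y) x 12 thick, with a round brass socket as seat in the middle, a steel pivot post 172 high at its y = -105 and a catch post at y = +105 (top at 194). Origin: centre of its underside
- seat (a point): centre of the floor of the stand's round seat, 12 above the table, where the lowest cup's foot belongs; the seat is a fixed brass socket, 54 across inside, 62 outside and 36 deep; the cup's collar stays above it
- pivot (a point): on the upright axis of the keeper bar's hinge, at the height to grip the knob (205 above the table)
- catch (a point): in the catch, a brass bracket open to the stand's +x side, where the bar's end comes to rest; 180 above the table
- knob (a point): on the axis of the keeper bar's upright red knob, 18 across, from 186 to 221 above the table; point at 205; 150 from the pivot axis
- keeper (a joint): angle of the brass keeper bar (12 x 12 mm, its underside 174 above the table, 219 long from the pivot), which swings level about the upright pivot: 0 = closed, lying along the stand's +y over the seat with its end home in the catch; positive = swung open towards the stand's +x side, up to 1.75; it stays where it is left
- casket: finished inlaid casket, 130 x 220 x 70 high, a bystander. Origin: centre of its underside
- glue_bottle: white glue bottle, 56 across, 130 high, a bystander. Origin: centre of its underside
- veneer: small pile of veneer, 90 x 140 x 30 high, a bystander. Origin: centre of its underside
- rods: banded bundle of inlay rods, 36 x 200 x 24 high, lying down, a bystander. Origin: centre of its underside
There are look-alikes about, which are no part of the job. What is shaped like the cup4 but black or pink is not meant.

How it is judged (in metres and radians):
On the way, in this order (a step that is already met when the one before it is completed fails the run):
1. every tamper stands in the rack and every cup is nested in one stack on the seat (horizontal distance between each of cup1, cup2, cup3, cup4, cup5 and seat below 0.012 m and angle between each of cup1, cup2, cup3, cup4, cup5's own z axis and vertical below 0.1 rad and linear speed of each of cup1, cup2, cup3, cup4, cup5, tamper1, tamper2, tamper3 below 0.03 m/s and (z of cup1 in the frame of seat between -0.006 and 0.006 m or z of cup1 in the frame of seat between 0.0165 and 0.0285 m or z of cup1 in the frame of seat between 0.039 and 0.051 m or z of cup1 in the frame of seat between 0.0615 and 0.0735 m or z of cup1 in the frame of seat between 0.084 and 0.096 m) and (z of cup2 in the frame of seat between -0.006 and 0.006 m or z of cup2 in the frame of seat between 0.0165 and 0.0285 m or z of cup2 in the frame of seat between 0.039 and 0.051 m or z of cup2 in the frame of seat between 0.0615 and 0.0735 m or z of cup2 in the frame of seat between 0.084 and 0.096 m) and (z of cup3 in the frame of seat between -0.006 and 0.006 m or z of cup3 in the frame of seat between 0.0165 and 0.0285 m or z of cup3 in the frame of seat between 0.039 and 0.051 m or z of cup3 in the frame of seat between 0.0615 and 0.0735 m or z of cup3 in the frame of seat between 0.084 and 0.096 m) and (z of cup4 in the frame of seat between -0.006 and 0.006 m or z of cup4 in the frame of seat between 0.0165 and 0.0285 m or z of cup4 in the frame of seat between 0.039 and 0.051 m or z of cup4 in the frame of seat between 0.0615 and 0.0735 m or z of cup4 in the frame of seat between 0.084 and 0.096 m) and (z of cup5 in the frame of seat between -0.006 and 0.006 m or z of cup5 in the frame of seat between 0.0165 and 0.0285 m or z of cup5 in the frame of seat between 0.039 and 0.051 m or z of cup5 in the frame of seat between 0.0615 and 0.0735 m or z of cup5 in the frame of seat between 0.084 and 0.096 m) and angle between each of tamper1, tamper2, tamper3's own z axis and vertical below 0.25 rad and (distance between tamper1 and cell0 below 0.014 m or distance between tamper1 and cell1 below 0.014 m or distance between tamper1 and cell2 below 0.014 m) and (distance between tamper2 and cell0 below 0.014 m or distance between tamper2 and cell1 below 0.014 m or distance between tamper2 and cell2 below 0.014 m) and (distance between tamper3 and cell0 below 0.014 m or distance between tamper3 and cell1 below 0.014 m or distance between tamper3 and cell2 below 0.014 m)), for 0.2 s.
2. then the keeper bar is swung home into its catch (value of joint keeper below 0.06 rad), for 0.2 s.
At the end, for the whole second after the job is handed in: cups at rest, upright (0.10 rad), within 12 mm of the seat's axis and 6 mm of a nested height (0, 22.5, 45, 67.5, 90 mm above the seat); tampers at rest, foot down (0.25 rad), foot within 14 mm of the floor centre of a compartment; keeper bar within 0.06 rad of closed (all of step 1 and value of joint keeper below 0.06 rad); the robot touches nothing.
It fails at once if the casket is shifted by more than 30 mm (distance of casket from where it was at the start of the episode above 0.03 m).
It fails at once if the glue_bottle is shifted by more than 30 mm (distance of glue_bottle from where it was at the start of the episode above 0.03 m).
It fails at once if the veneer is shifted by more than 30 mm (distance of veneer from where it was at the start of the episode above 0.03 m).
It fails at once if the rods is shifted by more than 30 mm (distance of rods from where it was at the start of the episode above 0.03 m).
Of cup4, cup5 only 1 to 2 are there at a start; the rules pass over those that are not, and their reading is None.
Of tamper1, tamper2, tamper3 only 1 to 3 are there at a start; the rules pass over those that are not, and their reading is None.
At some moment in a run one of cup1, cup2, cup3, cup4, cup5 may be knocked a few centimetres aside while the robot is not near it.
It also fails if it takes over 210 s, if anything falls off the work surface, if the arm or the gripper's body presses on something with over 40 N, if the wrist force passes 120 N, or if a joint passes its speed limit or range.

## Working session

There is one attempt and no reset: what is moved stays moved. The work goes in short steps, Python scripts to look and compute and a shell command to move; the robot and the scene stay as the last step left them, time stands still between calls to the robot, and variables do not carry over. Pictures are saved under pics/ and viewed, at most 14 in all, crops included, and the job is handed in when it is done.

```bash
mkdir -p pics; cat > h.py <<'E'
import numpy as np, cv2
from workcell import bot
def K(n):
    m=bot.camera_model(n); f=210/np.tan(np.radians(m["vertical_fov"]/2)); return f,m["cx"],m["cy"],np.array(m["R"]),np.array(m["t"])
def ray(n,u,v,z,m=None):
    f,cx,cy,R,t=m or K(n); d=R.T@np.array([(u-cx)/f,(v-cy)/f,1]); c=-R.T@t
    return c+d*(z-c[2])/d[2]
def proj(n,X,m=None):
    f,cx,cy,R,t=m or K(n); p=R@np.array(X)+t; return np.array([cx+f*p[0]/p[2],cy+f*p[1]/p[2]])
def snap(n,fn):
    im=bot.camera(n); cv2.imwrite("pics/"+fn,im[:,:,::-1]); return im
E
python3 - <<'E'
from h import *
for n in("top","side","wrist"):
    m=bot.camera_model(n); print(n,m["vertical_fov"],m["cx"],m["cy"],np.round(-np.array(m["R"]).T@m["t"],3),np.round(m["R"],2).tolist())
a=snap("top","t0.png");b=snap("side","s0.png")
cv2.imwrite("pics/t0b.png",cv2.resize(a[:,:,::-1],(800,600),interpolation=cv2.INTER_CUBIC))
o=bot.get_obs();print(o)
E
```

```text
top 42.78544293912954 285.928418359334 200.76282849527718 [ 0.412 -0.052  1.702] [[0.01, -1.0, -0.01], [-1.0, -0.01, -0.09], [0.09, 0.01, -1.0]]
side 53.186702990757624 284.0067942303213 209.45830811776457 [ 0.506 -0.779  0.806] [[1.0, -0.04, 0.01], [-0.02, -0.67, -0.74], [0.04, 0.74, -0.67]]
wrist 63.43653116499945 280.1327488973206 210.175627143357 [ 0.282 -0.477  0.374] [[0.4, -0.92, -0.0], [-0.88, -0.39, 0.27], [-0.24, -0.11, -0.96]]
{'time': 0.1, 'q': array([-6.63487865e+01,  5.00738311e+00,  1.00391702e+01,  9.51004642e+01,
        2.18431006e-04,  9.00006321e+01]), 'qd': array([-0.03427909, -0.14214647,  0.13114814, -0.01032904,  0.00025845,
       -0.00888353]), 'joint_efforts': array([-1.14868703e-04, -5.21560585e+01,  4.65653300e+01,  1.60939107e-02,
       -1.17608460e-05,  1.64012778e-05]), 'ee_pos': array([ 0.22054891, -0.50358617,  0.21106099]), 'tcp_rot': array([-1.79931323e+02, -2.17673194e-04,  2.36505811e+01]), 'wrist_force': array([-0.45331311,  0.35660613,  0.2761179 ]), 'torque': array([ 0.03483508, -0.0626742 ,  0.02494875]), 'grasp_force': 0.0, 'opening': 0.08537916758132333}
```

View pics/t0b.png

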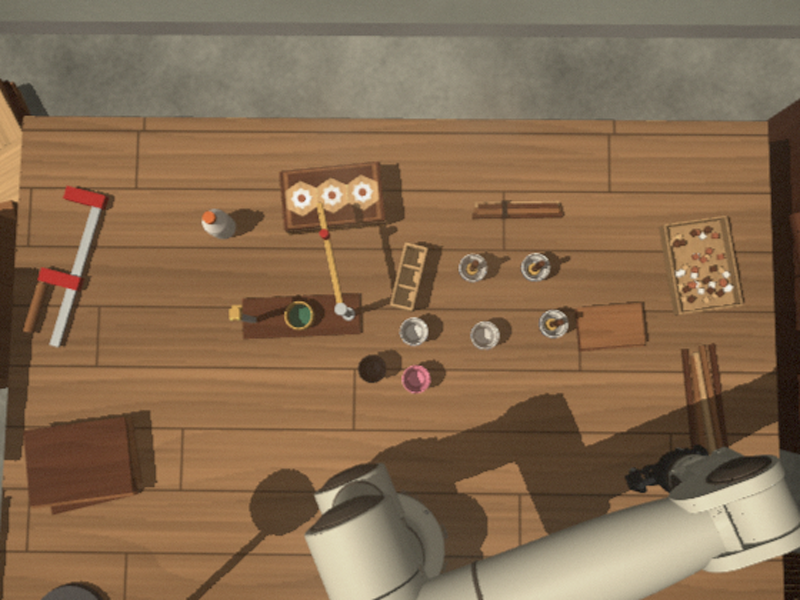

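View pics/s0.png

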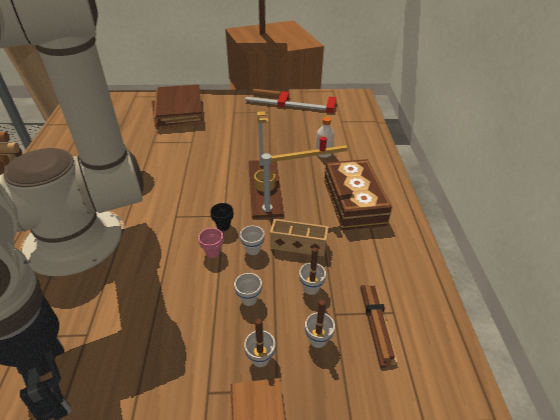

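Top view (800-px scale): five cups. Three hold tampers, at (473,267), (536,266) and (554,323). Two are empty, at (414,331) and (485,334). The look-alikes are black at (372,368) and pink at (416,379). Other things: stand (300,315), pivot (345,312), catch (235,313), knob (325,234), rack (409,276). The wanted cups are the white/grey ones with a blue line; I'll check that in a crop.

```bash
python3 - <<'E'
from h import *
a=cv2.imread("pics/t0.png");b=cv2.imread("pics/s0.png")
cv2.imwrite("pics/tc.png",cv2.resize(a[150:280,150:418],(800,388),interpolation=cv2.INTER_CUBIC))
cv2.imwrite("pics/sc.png",cv2.resize(b[100:370,190:400],(466,600),interpolation=cv2.INTER_CUBIC))
hsv=cv2.cvtColor(a,cv2.COLOR_BGR2HSV)
m=((hsv[...,1]<70)&(hsv[...,2]>90)).astype(np.uint8)*255
m=cv2.morphologyEx(m,cv2.MORPH_CLOSE,np.ones((3,3)))
cs,_=cv2.findContours(m[150:280,150:418],cv2.RETR_EXTERNAL,cv2.CHAIN_APPROX_NONE)
for c in cs:
    if cv2.contourArea(c)<40: continue
    (x,y),r=cv2.minEnclosingCircle(c); x+=150;y+=150
    print(np.round([x,y,r],1),cv2.contourArea(c),np.round(ray("top",x,y,.06),3))
E
```

```text
[339.1 234.3  10.2] 290.5 [ 0.46  -0.202  0.06 ]
[289.3 232.   10.2] 287.0 [ 0.466 -0.05   0.06 ]
[387.1 226.2  10.3] 296.0 [ 0.486 -0.349  0.06 ]
[240.5 218.    7.6] 103.0 [0.508 0.101 0.06 ]
[330.7 187.3  10. ] 282.5 [ 0.605 -0.176  0.06 ]
[374.5 186.5  10.1] 288.0 [ 0.608 -0.311  0.06 ]
[156.  157.5   9. ] 177.5 [0.693 0.366 0.06 ]
```

View pics/tc.png

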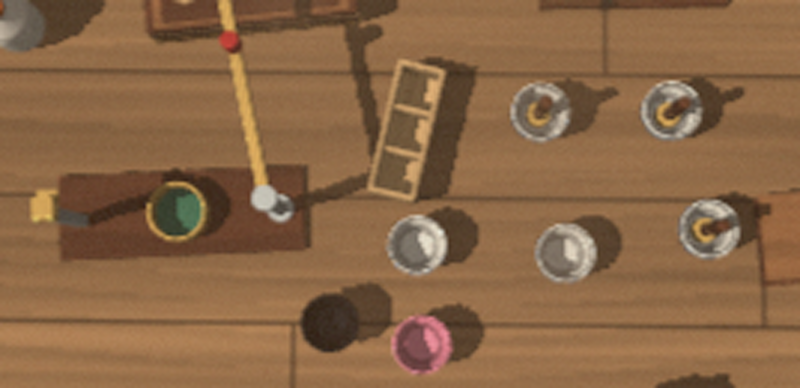

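View pics/sc.png

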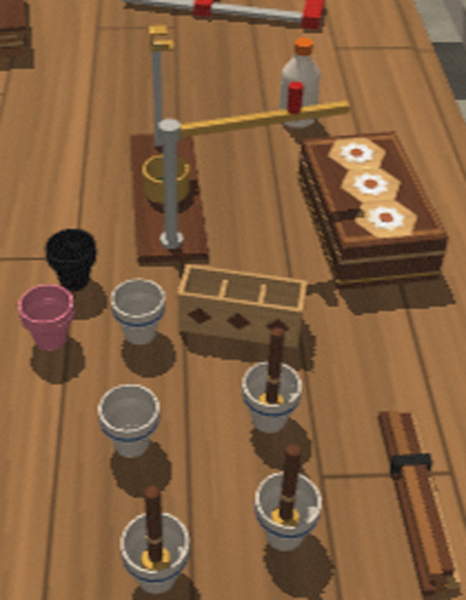

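The crop confirms the choice: five white cups with a blue line. Crop pixels: tampers in (540,110), (672,110) and (709,228), empty cups at (417,244) and (566,252). Rack corners are (400,60), (446,72), (414,200) and (368,190), and the socket is at (177,211).

```bash
python3 - <<'E'
from h import *
s=800/268
def T(u,v,z): return np.round(ray("top",150+(u+.5)/s-.5,150+(v+.5)/s-.5,z),3)
def S(u,v,z): return np.round(ray("side",190+(u+.5)*210/466-.5,100+(v+.5)*.45-.5,z),3)
print("seat",T(177,211,.048),S(167,172,.048))
c=[T(*p,.06) for p in((400,60),(446,72),(414,200),(368,190))];print("rack",c,np.mean(c,0),np.linalg.norm(c[0]-c[3]),np.linalg.norm(c[0]-c[1]))
c2=[S(*p,.06) for p in((187,265),(307,281),(302,309),(180,292))];print("rackS",c2,np.mean(c2,0))
print("knob",T(231,41,.221),S(296,85,.221),"piv",T(263,198,.19),S(169,125,.19))
print("catch",T(43,206,.194))
for a,b in(((545,102),(276,328)),((684,103),(292,448)),((738,225),(152,490))): print("tip",T(*a,.136),S(*b,.136))
for a,b in(((417,244),(138,303)),((566,252),(129,411)),((540,110),(272,387)),((672,110),(288,502)),((709,228),(156,544))): print("cup",T(*a,.06),S(*b,.06))
for a in((540,112),(669,112),(705,231)): print("foot",T(*a,.033))
E
```

```text
seat [0.5   0.199 0.048] [0.504 0.192 0.048]
rack [array([ 0.658, -0.03 ,  0.06 ]), array([ 0.646, -0.078,  0.06 ]), array([ 0.513, -0.046,  0.06 ]), array([0.523, 0.001, 0.06 ])] [ 0.585   -0.03825  0.06   ] 0.13851353724455961 0.04947726750741193
rackS [array([0.525, 0.002, 0.06 ]), array([ 0.662, -0.029,  0.06 ]), array([ 0.651, -0.072,  0.06 ]), array([ 0.516, -0.042,  0.06 ])] [ 0.5885  -0.03525  0.06   ]
knob [0.651 0.126 0.221] [0.654 0.129 0.221] piv [0.506 0.096 0.19 ] [0.507 0.097 0.19 ]
catch [0.496 0.304 0.194]
tip [ 0.606 -0.175  0.136] [ 0.608 -0.169  0.136]
tip [ 0.606 -0.311  0.136] [ 0.608 -0.309  0.136]
tip [ 0.487 -0.363  0.136] [ 0.487 -0.346  0.136]
cup [ 0.468 -0.05   0.06 ] [ 0.469 -0.058  0.06 ]
cup [ 0.461 -0.202  0.06 ] [ 0.462 -0.206  0.06 ]
cup [ 0.607 -0.176  0.06 ] [ 0.607 -0.18   0.06 ]
cup [ 0.608 -0.312  0.06 ] [ 0.609 -0.314  0.06 ]
cup [ 0.487 -0.349  0.06 ] [ 0.489 -0.352  0.06 ]
foot [ 0.608 -0.178  0.033]
foot [ 0.609 -0.313  0.033]
foot [ 0.485 -0.349  0.033]
```

Positions from the two views agree within a few mm, and the rack comes out at 138.5 × 49.5 mm, as it should. First I'll go over the tamper at (0.607,-0.175).

```bash
python3 -m crank '[[[0.966,0.82,0,0,0,-0.172],[0.966,0.82,0,0,0,-0.172],[0.966,0.82,0,0,0,-0.172],[0.966,0.82,0,0,0,-0.172],[0.966,0.82,0,0,0,-0.172],[0.966,0.82,0,0,0,-0.172],[0.966,0.82,0,0,0,-0.172],[0.966,0.82,0,0,0,-0.172],[0.966,0.82,0,0,0,-0.172],[0.966,0.82,0,0,0,-0.172],[0.966,0.82,0,0,0,-0.172],[0.966,0.82,0,0,0,-0.172],[0.966,0.82,0,0,0,-0.172],[0.966,0.82,0,0,0,-0.172],[0.966,0.82,0,0,0,-0.172],[0.966,0.82,0,0,0,-0.172],[0.966,0.82,0,0,0,-0.172],[0.966,0.82,0,0,0,-0.172],[0.966,0.82,0,0,0,-0.172],[0.966,0.82,0,0,0,-0.172]]]' 0.7 40
python3 -m crank '[[[0,0,0,0,0,0],[0,0,0,0,0,0]]]'
python3 -c "
from h import *
snap('wrist','w1.png')
for X in((.607,-.175,.136),(.607,-.176,.06)):print(proj('wrist',X))"
```

```text
time: 1.77
ee_pos: [0.6078, -0.1748, 0.2112]
tcp_rot: [-180.0, 0.0, -0.1]
wrist_force: [0.5, -0.3, 0.4]
opening: 0.0598
grasp_force: 0.0
time: 1.93
ee_pos: [0.6075, -0.1748, 0.2106]
tcp_rot: [-180.0, 0.1, 0.1]
wrist_force: [0.1, -0.9, 0.8]
opening: 0.0595
grasp_force: 0.0
[278.81235255 211.33741402]
[280.13082377 189.56364006]
```

View pics/w1.png

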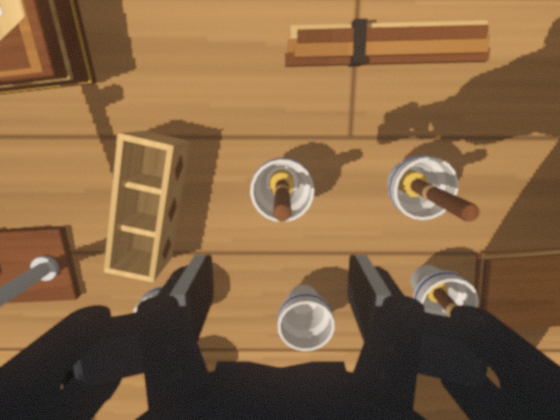

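Wrist view: the tamper tip is at (282,211), predicted (279,211), and the cup rim is at (282,188). The calibration is good. Now descend, grip and lift.

```bash
python3 -m crank '[[[0,0,-0.9,0,0,0],[0,0,-0.9,0,0,0],[0,0,-0.9,0,0,0],[0,0,-0.9,0,0,0],[0,0,-0.9,0,0,0],[0,0,-0.9,0,0,0],[0,0,0,0,0,0]]]'
python3 -m crank '[[[0,0,0,0,0,0],[0,0,0,0,0,0],[0,0,0,0,0,0],[0,0,0,0,0,0],[0,0,0,0,0,0],[0,0,0,0,0,0]]]' 0 40
python3 -m crank '[[[0,0,0.9,0,0,0],[0,0,0.9,0,0,0],[0,0,0.9,0,0,0],[0,0,0.9,0,0,0],[0,0,0.9,0,0,0],[0,0,0.9,0,0,0],[0,0,0,0,0,0]]]'
```

```text
time: 2.57
ee_pos: [0.6046, -0.1763, 0.1]
tcp_rot: [-179.9, 0.3, -0.1]
wrist_force: [-1.3, 1.1, -1.3]
opening: 0.0595
grasp_force: 0.0
time: 3.07
ee_pos: [0.6077, -0.176, 0.1053]
tcp_rot: [180.0, -0.1, 0.0]
wrist_force: [-0.1, -0.8, 5.9]
opening: 0.012
grasp_force: 39.1
time: 3.65
ee_pos: [0.608, -0.176, 0.2156]
tcp_rot: [179.9, -0.3, 0.0]
wrist_force: [0.3, -0.3, -0.4]
opening: 0.0117
grasp_force: 39.3
```

```bash
python3 -m crank '[[[0.144,0.806,0,0,0,0],[0.144,0.806,0,0,0,0],[0.144,0.806,0,0,0,0],[0.144,0.806,0,0,0,0],[0.144,0.806,0,0,0,0],[0.144,0.806,0,0,0,0],[0.144,0.806,0,0,0,0],[0.144,0.806,0,0,0,0],[0,0,0,0,0,0],[0,0,0,0,0,0],[0,0,0,0,0,0]]]'
python3 - <<'E'
from h import *
im=snap("side","s1.png"); print([np.round(proj("side",X)) for X in((.631,-.047,.115),(.631,-.047,.21),(.631,-.047,.005))])
c=cv2.resize(im[140:300,230:440],(800,610)[:2] if 0 else (780,594),interpolation=cv2.INTER_CUBIC)
cv2.imwrite("pics/s1c.png",c[:,:,::-1])
E
```

```text
time: 4.57
ee_pos: [0.6299, -0.0471, 0.211]
tcp_rot: [180.0, 0.0, 0.0]
wrist_force: [1.0, -0.4, -1.1]
opening: 0.0116
grasp_force: 39.3
[array([318., 216.]), array([321., 185.]), array([315., 247.])]
```

View pics/s1c.png

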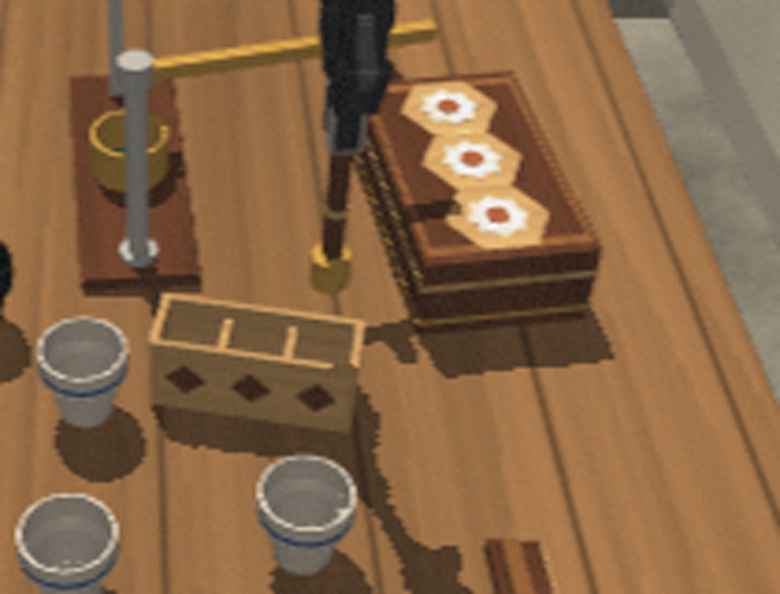

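Side crop: the foot hangs at native (319,217), predicted (318,216), so it is straight over the far cell. I'll lower and release it, then go on to tamper 2.

```bash
python3 -m crank '[[[0,0,-0.9,0,0,0],[0,0,-0.9,0,0,0],[0,0,-0.9,0,0,0],[0,0,-0.9,0,0,0],[0,0,-0.9,0,0,0],[0,0,-0.8,0,0,0],[0,0,0,0,0,0],[0,0,0,0,0,0],[0,0,0,0,0,0]]]'
python3 -m crank '[[[0,0,0,0,0,0],[0,0,0,0,0,0],[0,0,0,0,0,0],[0,0,0,0,0,0]]]' 0.5 40
python3 -m crank '[[[0,0,0.9,0,0,0],[0,0,0.9,0,0,0],[0,0,0.9,0,0,0],[0,0,0.9,0,0,0],[0,0,0.9,0,0,0],[0,0,0.8,0,0,0],[-0.082,-0.943,0,0,0,0],[-0.082,-0.943,0,0,0,0],[-0.082,-0.943,0,0,0,0],[-0.082,-0.943,0,0,0,0],[-0.082,-0.943,0,0,0,0],[-0.082,-0.943,0,0,0,0],[-0.082,-0.943,0,0,0,0],[-0.082,-0.943,0,0,0,0],[-0.082,-0.943,0,0,0,0],[-0.082,-0.943,0,0,0,0],[-0.082,-0.943,0,0,0,0],[-0.082,-0.943,0,0,0,0],[-0.082,-0.943,0,0,0,0],[-0.082,-0.943,0,0,0,0]]]' 0.7
python3 - <<'E'
from h import *
m=K("wrist");im=snap("wrist","w2.png");print(bot.get_obs()["ee_pos"],proj("wrist",(.607,-.311,.136),m),proj("wrist",(.608,-.312,.06),m),proj("wrist",(.631,-.047,.136),m))
E
```

```text
time: 5.37
ee_pos: [0.6303, -0.0474, 0.1067]
tcp_rot: [180.0, -0.1, -0.0]
wrist_force: [-0.8, -0.3, -0.9]
opening: 0.012
grasp_force: 41.9
time: 5.7
ee_pos: [0.6304, -0.0469, 0.1063]
tcp_rot: [180.0, -0.1, 0.0]
wrist_force: [0.2, 0.4, 0.9]
opening: 0.0429
grasp_force: 0.0
time: 7.37
ee_pos: [0.607, -0.3118, 0.2119]
tcp_rot: [180.0, -0.0, 0.0]
wrist_force: [0.6, 1.1, -1.0]
opening: 0.0596
grasp_force: 0.0
[ 0.60636916 -0.31490163  0.21136199] [278.42717561 211.22652976] [279.80250734 188.63358651] [-93.19473883 178.58695453]
```

View pics/w2.png

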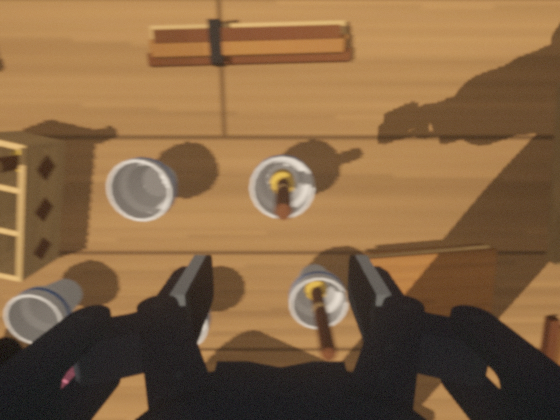

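Wrist view: tamper 2's tip is at (284,213), as predicted, and tamper 1 is standing in the rack. Grip tamper 2.

```bash
python3 -m crank '[[[0,0,-0.9,0,0,0],[0,0,-0.9,0,0,0],[0,0,-0.9,0,0,0],[0,0,-0.9,0,0,0],[0,0,-0.9,0,0,0],[0,0,-0.9,0,0,0],[0,0,0,0,0,0]]]'
python3 -m crank '[[[0,0,0,0,0,0],[0,0,0,0,0,0],[0,0,0,0,0,0],[0,0,0,0,0,0],[0,0,0,0,0,0],[0,0,0,0,0,0]]]' 0 40
python3 -m crank '[[[0,0,0.9,0,0,0],[0,0,0.9,0,0,0],[0,0,0.9,0,0,0],[0,0,0.9,0,0,0],[0,0,0.9,0,0,0],[0,0,0.9,0,0,0],[-0.071,0.98,0,0,0,0],[-0.071,0.98,0,0,0,0],[-0.071,0.98,0,0,0,0],[-0.071,0.98,0,0,0,0],[-0.071,0.98,0,0,0,0],[-0.071,0.98,0,0,0,0],[-0.071,0.98,0,0,0,0],[-0.071,0.98,0,0,0,0],[-0.071,0.98,0,0,0,0],[-0.071,0.98,0,0,0,0],[-0.071,0.98,0,0,0,0],[-0.071,0.98,0,0,0,0],[-0.071,0.98,0,0,0,0],[-0.071,0.98,0,0,0,0]]]'
python3 -m crank '[[[0,0,0,0,0,0],[0,0,0,0,0,0]]]'
python3 - <<'E'
from h import *
im=snap("side","s2.png")
hsv=cv2.cvtColor(im,cv2.COLOR_RGB2HSV)
# brass foot blob near predicted
p=proj("side",bot.get_obs()["ee_pos"]-[0,0,.084]); print(p)
x,y=p.astype(int);r=hsv[y-14:y+14,x-16:x+16]
m=((r[...,0]>18)&(r[...,0]<32)&(r[...,1]>140)).astype(np.uint8)
n,l,s,c=cv2.connectedComponentsWithStats(m)
for i in range(1,n):
  if s[i][4]>15: print(s[i],c[i]+[x-16,y-14])
E
```

```text
time: 8.0
ee_pos: [0.6057, -0.31, 0.0997]
tcp_rot: [-179.9, 0.3, 0.0]
wrist_force: [-1.0, 0.1, -1.7]
opening: 0.06
grasp_force: 0.0
time: 8.5
ee_pos: [0.6078, -0.3113, 0.1054]
tcp_rot: [179.9, -0.1, -0.0]
wrist_force: [0.3, -1.4, 6.5]
opening: 0.0121
grasp_force: 39.1
time: 10.17
ee_pos: [0.587, -0.0355, 0.2119]
tcp_rot: [-180.0, -0.0, -0.0]
wrist_force: [0.5, 0.1, -0.8]
opening: 0.0116
grasp_force: 39.3
time: 10.33
ee_pos: [0.5872, -0.0357, 0.2119]
tcp_rot: [180.0, -0.0, 0.1]
wrist_force: [0.4, -0.4, -0.1]
opening: 0.0118
grasp_force: 39.3
[300.17233911 209.00719894]
[12  9 10 12 72] [299.875      209.66666667]
```

```bash
python3 -m crank '[[[0,0,-0.9,0,0,0],[0,0,-0.9,0,0,0],[0,0,-0.9,0,0,0],[0,0,-0.9,0,0,0],[0,0,-0.9,0,0,0],[0,0,-0.85,0,0,0],[0,0,0,0,0,0],[0,0,0,0,0,0],[0,0,0,0,0,0]]]'
python3 -m crank '[[[0,0,0,0,0,0],[0,0,0,0,0,0],[0,0,0,0,0,0],[0,0,0,0,0,0]]]' 0.4 40
python3 -m crank '[[[0,0,0.9,0,0,0],[0,0,0.9,0,0,0],[0,0,0.9,0,0,0],[0,0,0.9,0,0,0],[0,0,0.9,0,0,0],[0,0,0.85,0,0,0]]]'
python3 -m crank '[[[-0.3125,-0.984,0,0,0,0],[-0.3125,-0.984,0,0,0,0],[-0.3125,-0.984,0,0,0,0],[-0.3125,-0.984,0,0,0,0],[-0.3125,-0.984,0,0,0,0],[-0.3125,-0.984,0,0,0,0],[-0.3125,-0.984,0,0,0,0],[-0.3125,-0.984,0,0,0,0],[-0.3125,-0.984,0,0,0,0],[-0.3125,-0.984,0,0,0,0],[-0.3125,-0.984,0,0,0,0],[-0.3125,-0.984,0,0,0,0],[-0.3125,-0.984,0,0,0,0],[-0.3125,-0.984,0,0,0,0],[-0.3125,-0.984,0,0,0,0],[-0.3125,-0.984,0,0,0,0],[0,0,0,0,0,0],[0,0,0,0,0,0]]]' 0.7
python3 - <<'E'
from h import *
m=K("wrist");im=snap("wrist","w3.png");print(bot.get_obs()["ee_pos"],proj("wrist",(.487,-.35,.136),m),proj("wrist",(.487,-.35,.06),m))
E
```

```text
time: 11.13
ee_pos: [0.5875, -0.0371, 0.1056]
tcp_rot: [180.0, -0.0, -0.0]
wrist_force: [0.4, 1.2, -1.7]
opening: 0.0116
grasp_force: 43.1
time: 11.47
ee_pos: [0.5875, -0.0365, 0.1053]
tcp_rot: [180.0, -0.0, 0.0]
wrist_force: [-0.4, 0.4, -0.2]
opening: 0.0342
grasp_force: 0.0
time: 11.97
ee_pos: [0.5873, -0.0364, 0.213]
tcp_rot: [180.0, -0.0, 0.0]
wrist_force: [0.1, -0.3, -0.1]
opening: 0.0343
grasp_force: 0.0
time: 13.47
ee_pos: [0.4869, -0.352, 0.2116]
tcp_rot: [-180.0, 0.0, -0.1]
wrist_force: [0.4, 0.6, 0.5]
opening: 0.0597
grasp_force: 0.0
[ 0.4872079  -0.35134744  0.21171956] [276.72467768 211.1431986 ] [277.45833441 189.55315314]
```

View pics/w3.png

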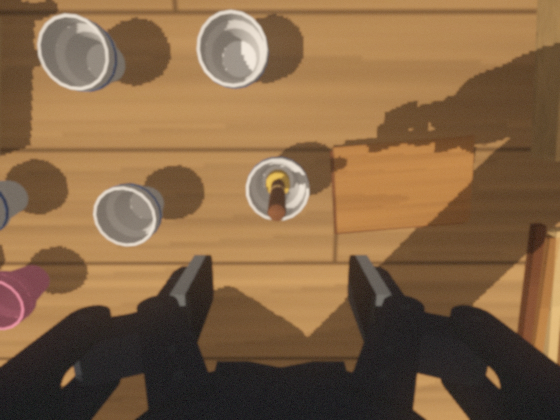

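Wrist view: tamper 3's tip is at (277,211), as predicted. Grip it and carry it to the near cell.

```bash
python3 -m crank '[[[0,0,-0.9,0,0,0],[0,0,-0.9,0,0,0],[0,0,-0.9,0,0,0],[0,0,-0.9,0,0,0],[0,0,-0.9,0,0,0],[0,0,-0.9,0,0,0],[0,0,0,0,0,0]]]'
python3 -m crank '[[[0,0,0,0,0,0],[0,0,0,0,0,0],[0,0,0,0,0,0],[0,0,0,0,0,0],[0,0,0,0,0,0],[0,0,0,0,0,0]]]' 0 40
python3 -m crank '[[[0,0,0.9,0,0,0],[0,0,0.9,0,0,0],[0,0,0.9,0,0,0],[0,0,0.9,0,0,0],[0,0,0.9,0,0,0],[0,0,0.9,0,0,0]]]'
python3 -m crank '[[[0.165,0.953,0,0,0,0],[0.165,0.953,0,0,0,0],[0.165,0.953,0,0,0,0],[0.165,0.953,0,0,0,0],[0.165,0.953,0,0,0,0],[0.165,0.953,0,0,0,0],[0.165,0.953,0,0,0,0],[0.165,0.953,0,0,0,0],[0.165,0.953,0,0,0,0],[0.165,0.953,0,0,0,0],[0.165,0.953,0,0,0,0],[0.165,0.953,0,0,0,0],[0.165,0.953,0,0,0,0],[0.165,0.953,0,0,0,0],[0.165,0.953,0,0,0,0],[0.165,0.953,0,0,0,0],[0.165,0.953,0,0,0,0],[0,0,0,0,0,0],[0,0,0,0,0,0]]]'
python3 - <<'E'
from h import *
im=snap("side","s3.png")
hsv=cv2.cvtColor(im,cv2.COLOR_RGB2HSV)
p=proj("side",bot.get_obs()["ee_pos"]-[0,0,.084]); print(p)
x,y=p.astype(int);r=hsv[y-14:y+14,x-16:x+16]
m=((r[...,0]>18)&(r[...,0]<32)&(r[...,1]>140)).astype(np.uint8)
n,l,s,c=cv2.connectedComponentsWithStats(m)
for i in range(1,n):
  if s[i][4]>15: print(s[i],c[i]+[x-16,y-14])
E
```

```text
time: 14.1
ee_pos: [0.4864, -0.3493, 0.1001]
tcp_rot: [-179.8, 0.2, 0.1]
wrist_force: [-1.0, 1.1, -1.8]
opening: 0.06
grasp_force: 0.0
time: 14.6
ee_pos: [0.4879, -0.3516, 0.1053]
tcp_rot: [179.9, -0.1, 0.0]
wrist_force: [0.4, 0.3, 6.6]
opening: 0.0117
grasp_force: 39.1
time: 15.1
ee_pos: [0.4871, -0.3514, 0.2127]
tcp_rot: [180.0, -0.0, -0.0]
wrist_force: [0.8, 0.6, -1.2]
opening: 0.0118
grasp_force: 39.2
time: 16.68
ee_pos: [0.5434, -0.0267, 0.2118]
tcp_rot: [180.0, 0.0, 0.1]
wrist_force: [-0.1, -0.2, -0.5]
opening: 0.0116
grasp_force: 39.2
[281.75788891 206.81859505]
[12  9 10 12 67] [281.34328358 207.08955224]
```

```bash
python3 -m crank '[[[0,0,-0.9,0,0,0],[0,0,-0.9,0,0,0],[0,0,-0.9,0,0,0],[0,0,-0.9,0,0,0],[0,0,-0.9,0,0,0],[0,0,-0.85,0,0,0],[0,0,0,0,0,0],[0,0,0,0,0,0],[0,0,0,0,0,0]]]'
python3 -m crank '[[[0,0,0,0,0,0],[0,0,0,0,0,0],[0,0,0,0,0,0],[0,0,0,0,0,0]]]' 0.4 40
python3 -m crank '[[[0,0,0.9,0,0,0],[0,0,0.9,0,0,0],[0,0,0.9,0,0,0],[0,0,0.9,0,0,0],[0,0,0.9,0,0,0],[0,0,0.85,0,0,0],[-0.94,-0.306,0,0,0,0],[-0.94,-0.306,0,0,0,0],[-0.94,-0.306,0,0,0,0],[-0.94,-0.306,0,0,0,0],[0,0,0,0,0,0],[0,0,0,0,0,0]]]' 1
python3 - <<'E'
from h import *
print(bot.get_obs()["ee_pos"],proj("wrist",(.468,-.051,.06)))
im=snap("wrist","w4.png")
t=snap("top","t4.png")
c=np.hstack([im,cv2.resize(t[140:280,180:420],(720,420))]); cv2.imwrite("pics/c4.png",cv2.resize(c,(800,262))[:,:,::-1])
E
```

```text
time: 17.48
ee_pos: [0.5435, -0.0279, 0.1057]
tcp_rot: [180.0, -0.0, -0.0]
wrist_force: [0.7, -0.1, -1.3]
opening: 0.0124
grasp_force: 42.1
time: 17.82
ee_pos: [0.5436, -0.0273, 0.1052]
tcp_rot: [180.0, -0.0, 0.0]
wrist_force: [0.2, -0.0, -0.4]
opening: 0.0344
grasp_force: 0.0
time: 18.82
ee_pos: [0.468, -0.052, 0.2124]
tcp_rot: [180.0, -0.1, -0.0]
wrist_force: [-0.1, 0.6, 0.1]
opening: 0.0855
grasp_force: 0.0
[ 0.46803468 -0.05197609  0.21238505] [278.53584575 189.77853798]
```

View pics/c4.png

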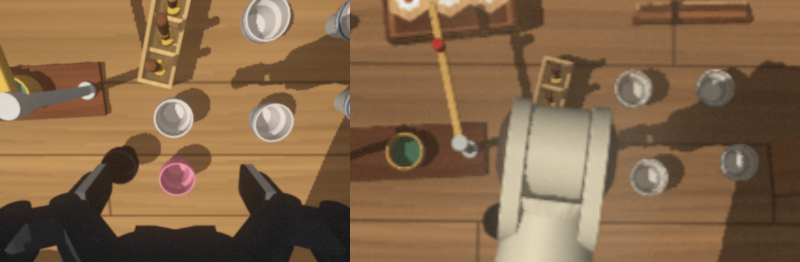

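Wrist (left): the cup centre is at (278,189), as predicted, and all three tampers stand in the rack. Top (right): the remaining cups haven't moved. Grip the cup, and refine the seat.

```bash
python3 -m crank '[[[0,0,-0.96,0,0,0],[0,0,-0.96,0,0,0],[0,0,-0.96,0,0,0],[0,0,-0.96,0,0,0],[0,0,-0.96,0,0,0],[0,0,-0.96,0,0,0],[0,0,-0.96,0,0,0],[0,0,-0.96,0,0,0],[0,0,0,0,0,0],[0,0,0,0,0,0]]]' 1
python3 -m crank '[[[0,0,0,0,0,0],[0,0,0,0,0,0],[0,0,0,0,0,0],[0,0,0,0,0,0],[0,0,0,0,0,0]]]' 0 30
python3 -m crank '[[[0,0,0.92,0,0,0],[0,0,0.92,0,0,0],[0,0,0.92,0,0,0],[0,0,0.92,0,0,0],[0,0,0.92,0,0,0],[0,0,0.92,0,0,0],[0,0,0.92,0,0,0],[0,0,0.92,0,0,0],[0,0,0.92,0,0,0],[0,0,0.92,0,0,0],[0,0,0,0,0,0],[0,0,0,0,0,0]]]'
python3 - <<'E'
from h import *
for fn in("t0.png","t4.png"):
    a=cv2.imread("pics/"+fn);h=cv2.cvtColor(a,cv2.COLOR_BGR2HSV)[205:237,192:228]
    m=((h[...,0]>18)&(h[...,1]>120)&(h[...,2]>70)|((h[...,0]>35)&(h[...,0]<95)&(h[...,1]>60))).astype(np.uint8)
    cs,_=cv2.findContours(m,cv2.RETR_EXTERNAL,cv2.CHAIN_APPROX_NONE);c=max(cs,key=cv2.contourArea)
    (x,y),r=cv2.minEnclosingCircle(c);e=cv2.fitEllipse(c);print((x+192,y+205),r,e,ray("top",x+192,y+205,.048),ray("top",e[0][0]+192,e[0][1]+205,.048))
E
```

```text
time: 19.75
ee_pos: [0.4679, -0.0515, 0.0574]
tcp_rot: [-180.0, 0.1, 0.0]
wrist_force: [-0.1, 0.4, 0.1]
opening: 0.0851
grasp_force: 0.0
time: 20.17
ee_pos: [0.4684, -0.0519, 0.0587]
tcp_rot: [180.0, -0.0, -0.0]
wrist_force: [-0.5, -0.4, 0.7]
opening: 0.026
grasp_force: 0.0
time: 21.17
ee_pos: [0.4686, -0.0519, 0.2429]
tcp_rot: [180.0, -0.1, -0.0]
wrist_force: [-0.3, -0.8, -0.4]
opening: -0.0003
grasp_force: 0.0
(209.25, 220.0) 9.95311450958252 ((18.004188537597656, 15.582386016845703), (16.162193298339844, 17.915985107421875), 172.51333618164062) [0.50126262 0.19828712 0.048     ] [0.49948108 0.19591316 0.048     ]
(209.65384674072266, 220.807692527771) 9.421998977661133 ((18.190317153930664, 16.059219360351562), (16.04996109008789, 16.98556137084961), 35.51213073730469) [0.49877467 0.19698208 0.048     ] [0.4980111  0.19530476 0.048     ]
```

```bash
python3 - <<'E'
from h import *
im=snap("wrist","w5.png");s=snap("side","s5.png")
c=np.hstack([im,cv2.resize(s[100:380,140:420],(420,420))]); cv2.imwrite("pics/c5.png",cv2.resize(c,(800,343))[:,:,::-1])
E
```

```text
(no output)
```

View pics/c5.png

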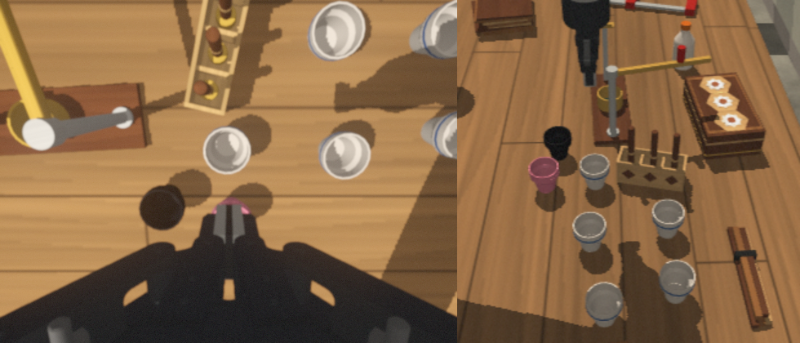

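```bash
python3 - <<'E'
from h import *
p=bot.get_obs()["ee_pos"];print(p,proj("wrist",p),proj("wrist",p-[0,0,.019]),proj("wrist",p-[-.011,0,.019]),[proj("wrist",(.468,-.051,z)) for z in(0,.06)])
print("w5 cup",ray("wrist",278,184,.06))
E
```

```text
[ 0.46798518 -0.05181781  0.24133167] [279.37553098 250.77252409] [279.42587992 238.02205281] [279.42272722 219.50915494] [array([278.99664088, 173.99378093]), array([278.84612555, 183.53533889])]
w5 cup [ 0.46751411 -0.05012882  0.06      ]
```

The cup is still at its place (wrist (278,184)), so the fingers closed above it. In the picture the tips reach less far ahead of the TCP than stated. I'll go lower with the gripper open and look from the side.

```bash
python3 -m crank '[[[0,0,0,0,0,0],[0,0,-0.5,0,0,0],[0,0,-0.9,0,0,0],[0,0,-0.9,0,0,0],[0,0,-0.9,0,0,0],[0,0,-0.9,0,0,0],[0,0,-0.9,0,0,0],[0,0,-0.9,0,0,0],[0,0,-0.9,0,0,0],[0,0,-0.9,0,0,0],[0,0,-0.9,0,0,0],[0,0,-0.9,0,0,0],[0,0,-0.6,0,0,0],[0,0,0,0,0,0],[0,0,0,0,0,0],[0,0,0,0,0,0]]]' 1
python3 - <<'E'
from h import *
s=snap("side","s6.png");c=cv2.resize(s[130:280,190:330],(560,600),interpolation=cv2.INTER_CUBIC);cv2.imwrite("pics/s6c.png",c[:,:,::-1])
p=bot.get_obs()["ee_pos"]
for dz in(0,-.019,.054):print([(proj("side",p+[0,dy,dz])-[190,130])*4 for dy in(-.05,.05)])
E
```

```text
time: 22.6
ee_pos: [0.4685, -0.0519, 0.0408]
tcp_rot: [180.0, -0.0, 0.0]
wrist_force: [0.6, -0.7, -0.0]
opening: 0.0852
grasp_force: 0.0
[array([246.89643397, 498.59273154]), array([249.00095667, 382.32167797])]
[array([248.04387671, 519.2709864 ]), array([250.04699541, 402.96770286])]
[array([243.47105566, 436.86342384]), array([245.88879611, 320.89589898])]
```

View pics/s6c.png

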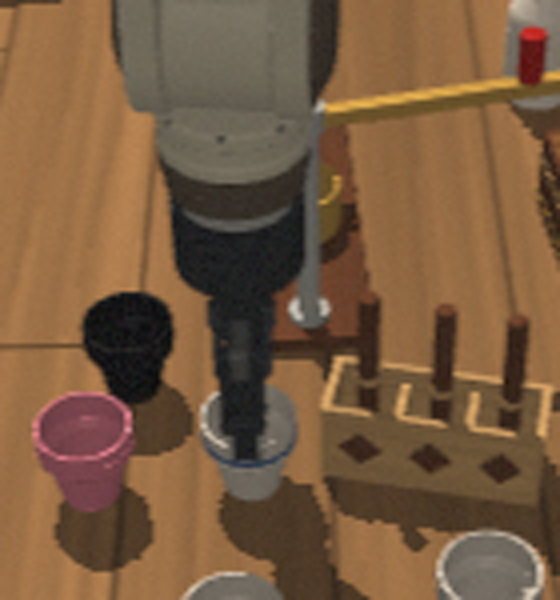

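The near fingertip is at crop row 460, about 25 mm above TCP level (TCP row about 490). So the tips sit well behind the reported TCP. I'll go 19 mm lower and grip.

```bash
python3 -m crank '[[[0,0,-0.5,0,0,0],[0,0,-0.45,0,0,0],[0,0,0,0,0,0],[0,0,0,0,0,0]]]' 1
python3 -m crank '[[[0,0,0,0,0,0],[0,0,0,0,0,0],[0,0,0,0,0,0],[0,0,0,0,0,0],[0,0,0,0,0,0],[0,0,0,0,0,0]]]' 0 30
python3 -m crank '[[[0,0,0.92,0,0,0],[0,0,0.92,0,0,0],[0,0,0.92,0,0,0],[0,0,0.92,0,0,0],[0,0,0.92,0,0,0],[0,0,0.92,0,0,0],[0,0,0.92,0,0,0],[0,0,0.92,0,0,0],[0,0,0.92,0,0,0],[0,0,0.92,0,0,0],[0,0,0.8,0,0,0],[0,0,0,0,0,0]]]'
python3 - <<'E'
from h import *
s=snap("side","s7.png");c=cv2.resize(s[70:220,190:330],(560,600),interpolation=cv2.INTER_CUBIC);cv2.imwrite("pics/s7c.png",c[:,:,::-1])
p=bot.get_obs()["ee_pos"]
for dz in(0,-.022):print([(proj("side",p+[0,dy,dz])-[190,70])*4 for dy in(-.03,0,.03)])
E
```

```text
time: 22.98
ee_pos: [0.4676, -0.0518, 0.0203]
tcp_rot: [-180.0, 0.1, -0.0]
wrist_force: [-0.0, -0.3, -0.2]
opening: 0.0853
grasp_force: 0.0
time: 23.48
ee_pos: [0.4686, -0.0518, 0.0217]
tcp_rot: [180.0, -0.1, -0.0]
wrist_force: [-1.2, 0.5, 5.5]
opening: 0.0583
grasp_force: 32.2
time: 24.48
ee_pos: [0.469, -0.052, 0.2238]
tcp_rot: [180.0, -0.2, -0.0]
wrist_force: [1.1, -0.4, 0.2]
opening: 0.0587
grasp_force: 33.0
[array([235.00380419, 487.95058042]), array([236.02644433, 453.07472475]), array([237.00149504, 419.82184691])]
[array([236.67553678, 518.66188395]), array([237.64290199, 483.61419058]), array([238.56594153, 450.17241904])]
```

View pics/s7c.png

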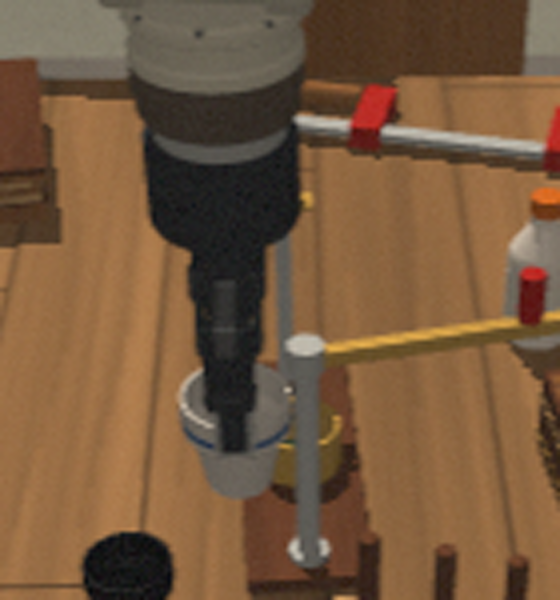

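The cup is held (opening 58.7). The tip is about at the blue line at the foot of the collar (row ~440), which is acceptable. I'll carry it round the pivot post to above the seat.

```bash
python3 -m crank '[[[-0.244,0.888,0,0,0,0],[-0.244,0.888,0,0,0,0],[-0.244,0.888,0,0,0,0],[-0.244,0.888,0,0,0,0],[-0.244,0.888,0,0,0,0],[-0.244,0.888,0,0,0,0],[-0.244,0.888,0,0,0,0],[-0.244,0.888,0,0,0,0],[0.583,0.9,0,0,0,0],[0.583,0.9,0,0,0,0],[0.583,0.9,0,0,0,0],[0.583,0.9,0,0,0,0],[0.583,0.9,0,0,0,0],[0.583,0.9,0,0,0,0],[0,0,0,0,0,0],[0,0,0,0,0,0],[0,0,0,0,0,0]]]'
python3 - <<'E'
from h import *
s=snap("wrist","w8.png");s2=snap("side","s8.png")
c=np.hstack([s,cv2.resize(s2[60:200,210:350],(420,420))]); cv2.imwrite("pics/c8.png",cv2.resize(c,(800,343))[:,:,::-1])
p=bot.get_obs()["ee_pos"];print(p,proj("wrist",(.5,.198,.048)),[(proj("side",X)-[210,60])*3 for X in((.5,.198,.048),(p[0],p[1],.2))])
E
```

```text
time: 25.95
ee_pos: [0.5059, 0.0938, 0.2211]
tcp_rot: [-175.4, 0.1, 7.9]
wrist_force: [-0.8, -0.1, -2.2]
opening: 0.0582
grasp_force: 33.0
[0.50593266 0.09367815 0.22142709] [191.64033017 175.49436573] [array([161.09116146, 347.61538322]), array([165.89903736, 280.20418091])]
```

View pics/c8.png

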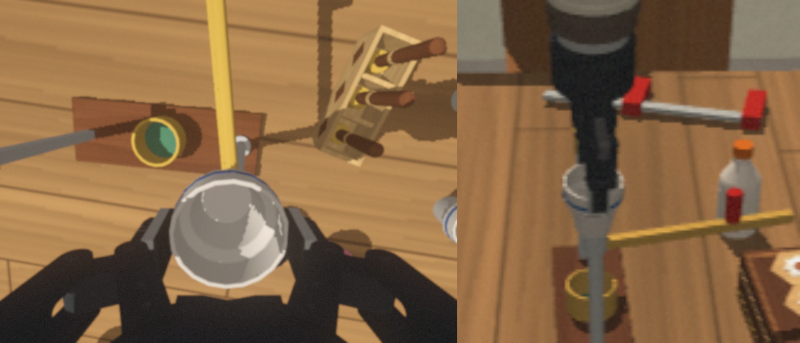

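```bash
python3 -c "
from h import *
o=bot.get_obs()
for k in('q','qd','joint_efforts','wrist_force','torque','tcp_rot','ee_pos'):print(k,np.round(o[k],2))"
python3 -m crank '[[[0,0,0,0,0,0]]]'
```

```text
q [  7.79   0.24   6.14  95.92   4.56 179.94]
qd [-0.04 -0.16  0.06 -0.14  0.03 -0.12]
joint_efforts [ 1.400e-01 -4.657e+01  4.679e+01 -2.000e-02  2.900e-01  0.000e+00]
wrist_force [ 0.44  0.19 -1.23]
torque [-0.05 -0.04 -0.02]
tcp_rot [-1.7544e+02  1.0000e-02  7.8500e+00]
ee_pos [0.51 0.09 0.22]
time: 26.13
ee_pos: [0.506, 0.0937, 0.2215]
tcp_rot: [-175.4, -0.0, 7.9]
wrist_force: [0.4, 0.0, -0.8]
opening: 0.0584
grasp_force: 33.0
```

Joint 6 is at its limit (179.9°): yaw = q1 − q6 + 180, so over the seat yaw must exceed q1 ≈ 22°. I'll turn to yaw 30°.

```bash
cat > g.py <<'E'
import sys
from h import *
from scipy.spatial.transform import Rotation as R
def go(x,y,z,yaw):
    o=bot.get_obs(); Rc=R.from_euler("xyz",o["tcp_rot"],degrees=True); Rt=R.from_euler("xyz",[180,0,yaw],degrees=True)
    d=(np.array([x,y,z])-o["ee_pos"])/.02
    print("at",np.round(o["ee_pos"],4),"units",np.round(d,2),np.round((Rt*Rc.inv()).as_rotvec()/.12,2))
if __name__=="__main__": go(*map(float,sys.argv[1:]))
E
python3 g.py .5 .198 .232 30
```

```text
at [0.506  0.0937 0.2215] units [-0.3   5.21  0.52] [-0.63 -0.22  3.22]
```

```bash
python3 -m crank '[[[0,0,0.1,-0.126,-0.044,0.644],[0,0,0.1,-0.126,-0.044,0.644],[0,0,0.1,-0.126,-0.044,0.644],[0,0,0.1,-0.126,-0.044,0.644],[0,0,0.1,-0.126,-0.044,0.644],[-0.05,0.87,0,0,0,0],[-0.05,0.87,0,0,0,0],[-0.05,0.87,0,0,0,0],[-0.05,0.87,0,0,0,0],[-0.05,0.87,0,0,0,0],[-0.05,0.87,0,0,0,0],[0,0,0,0,0,0],[0,0,0,0,0,0],[0,0,0,0,0,0]]]'
python3 g.py .5 .198 .034 30
python3 - <<'E'
from h import *
s=snap("wrist","w9.png");s2=snap("side","s9.png")
c=np.hstack([s,cv2.resize(s2[60:200,210:350],(420,420))]); cv2.imwrite("pics/c9.png",cv2.resize(c,(800,343))[:,:,::-1])
p=bot.get_obs()["ee_pos"];print(p,proj("wrist",(.5,.198,.048)),[(proj("side",X)-[210,60])*3*800/980 for X in((.5,.198,.048),(p[0],p[1],.2))])
E
```

```text
time: 27.3
ee_pos: [0.5003, 0.1979, 0.2314]
tcp_rot: [180.0, -0.0, 30.0]
wrist_force: [0.3, -0.7, -1.0]
opening: 0.0582
grasp_force: 33.0
at [0.5003 0.1979 0.2314] units [-0.01  0.   -9.87] [ 0.  0. -0.]
[0.50039083 0.19765235 0.23141113] [279.44238242 183.32761761] [array([131.50298895, 283.76765977]), array([129.41234216, 174.33756049])]
```

View pics/c9.png

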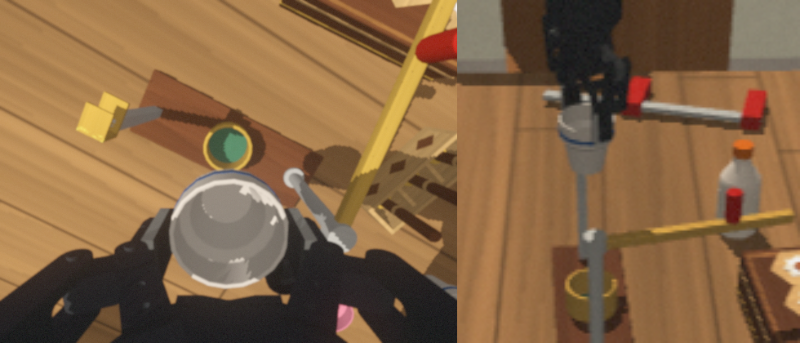

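Wrist view: the socket centre is at (278,181), predicted (279,183), so the seat is at about (0.501,0.200), which matches the pivot–catch midpoint. The cup hangs upright. That was the last of my 14 pictures, so from here I measure numerically. Lower.

```bash
python3 -m crank '[[[0.005,0.01,-0.93,0,0,0],[0.005,0.01,-0.93,0,0,0],[0.005,0.01,-0.93,0,0,0],[0.005,0.01,-0.93,0,0,0],[0.005,0.01,-0.93,0,0,0],[0.005,0.01,-0.93,0,0,0],[0.005,0.01,-0.93,0,0,0],[0.005,0.01,-0.93,0,0,0],[0.005,0.01,-0.93,0,0,0],[0.005,0.01,-0.93,0,0,0],[0,0,0,0,0,0],[0,0,0,0,0,0]]]'
python3 -m crank '[[[0,0,-0.2,0,0,0],[0,0,-0.2,0,0,0],[0,0,-0.1,0,0,0],[0,0,0,0,0,0],[0,0,0,0,0,0]]]'
```

```text
time: 28.4
ee_pos: [0.5009, 0.1996, 0.0449]
tcp_rot: [-180.0, 0.1, 30.0]
wrist_force: [-0.4, 0.5, -0.4]
opening: 0.0583
grasp_force: 33.0
time: 28.82
ee_pos: [0.5015, 0.2005, 0.0355]
tcp_rot: [180.0, -0.0, 30.0]
wrist_force: [-0.4, -0.4, -0.8]
opening: 0.0584
grasp_force: 33.0
```

```bash
python3 -m crank '[[[0,0,-0.1,0,0,0],[0,0,0,0,0,0],[0,0,0,0,0,0]]]'
python3 -m crank '[[[0,0,0,0,0,0],[0,0,0,0,0,0],[0,0,0,0,0,0],[0,0,0,0,0,0]]]' 1
python3 -m crank '[[[0,0,0.9,0,0,0],[0,0,0.9,0,0,0],[0,0,0.9,0,0,0],[0,0,0.9,0,0,0],[0,0,0.9,0,0,0],[0,0,0.9,0,0,0],[0,0,0.9,0,0,0],[0,0,0.9,0,0,0],[0,0,0.9,0,0,0],[0,0,0.9,0,0,0],[0,0,0.9,0,0,0],[0,0,0,0,0,0],[0,0,0,0,0,0]]]'
cat > loc.py <<'E'
from h import *
def blobs(n,z,amin,amax,im=None,m=None):
    im=bot.camera(n) if im is None else im
    h=cv2.cvtColor(im,cv2.COLOR_RGB2HSV)
    k=((h[...,1]<70)&(h[...,2]>90)).astype(np.uint8); k=cv2.morphologyEx(k,cv2.MORPH_CLOSE,np.ones((3,3)))
    out=[]
    for c in cv2.findContours(k,cv2.RETR_EXTERNAL,cv2.CHAIN_APPROX_NONE)[0]:
        a=cv2.contourArea(c); 
        if amin<a<amax:
            (x,y),r=cv2.minEnclosingCircle(c); p=ray(n,x,y,z,m); out.append((*np.round(p[:2],3),round(x),round(y),round(r,1),int(a)))
    return out
if __name__=="__main__":
    for b in blobs("top",.06,200,330):
        if .3<b[0]<.75 and abs(b[1])<.5: print(b)
E
python3 loc.py; python3 - <<'E'
from loc import *
m=K("wrist");
for b in blobs("wrist",.072,1500,20000,m=m): print(b, "pred",proj("wrist",(.501,.2,.072),m))
E
```

```text
time: 29.07
ee_pos: [0.5017, 0.2006, 0.0338]
tcp_rot: [180.0, -0.1, 30.0]
wrist_force: [0.2, 1.3, 2.9]
opening: 0.0585
grasp_force: 33.4
time: 29.4
ee_pos: [0.5013, 0.2004, 0.0331]
tcp_rot: [-180.0, 0.0, 30.0]
wrist_force: [-1.0, 0.3, -0.2]
opening: 0.0856
grasp_force: 0.0
time: 30.48
ee_pos: [0.5018, 0.2006, 0.2318]
tcp_rot: [180.0, -0.1, 30.0]
wrist_force: [-0.1, 0.4, -0.6]
opening: 0.0854
grasp_force: 0.0
(np.float64(0.461), np.float64(-0.202), 339, 234, 9.8, 260)
(np.float64(0.486), np.float64(-0.349), 387, 226, 10.3, 300)
(np.float64(0.606), np.float64(-0.175), 331, 187, 9.6, 249)
(np.float64(0.608), np.float64(-0.31), 374, 187, 10.3, 295)
(np.float64(0.694), np.float64(0.377), 152, 157, 11.7, 242)
(np.float64(0.489), np.float64(0.062), 390, 264, 66.7, 1788) pred [280.13177417 188.56395189]
(np.float64(0.501), np.float64(0.201), 279, 188, 32.0, 3059) pred [280.13177417 188.56395189]
```

The first cup sits at (0.501,0.201) at the right apparent size. Next is the cup at (0.461,-0.202).

```bash
python3 -m crank '[[[-0.1,-1,0,0,0,0],[-0.1,-1,0,0,0,0],[-0.1,-1,0,0,0,0],[-0.1,-1,0,0,0,0],[-0.1,-1,0,0,0,0],[-0.1,-1,0,0,0,0],[-0.1,-1,0,0,0,0],[-0.1,-1,0,0,0,0],[-0.1,-1,0,0,0,0],[-0.1,-1,0,0,0,0],[-0.1,-1,0,0,0,0],[-0.1,-1,0,0,0,0],[-0.1,-1,0,0,0,0],[-0.1,-1,0,0,0,0],[-0.1,-1,0,0,0,0],[-0.1,-1,0,0,0,0],[-0.1,-1,0,0,0,0],[-0.1,-1,0,0,0,0],[-0.1,-1,0,0,0,0],[-0.1,-1,0,0,0,0]]]' 1
python3 -m crank '[[[0,-0.1,0,0,0,0],[0,0,0,0,0,0],[0,0,0,0,0,0]]]' 1
python3 g.py .461 -.202 .025 30
python3 - <<'E'
from loc import *
m=K("wrist");
for b in blobs("wrist",.06,1500,20000,m=m): print(b)
E
```

```text
time: 32.25
ee_pos: [0.4607, -0.2004, 0.2299]
tcp_rot: [-179.9, 0.1, 30.0]
wrist_force: [-0.2, -0.1, -0.3]
opening: 0.0852
grasp_force: 0.0
time: 32.5
ee_pos: [0.4611, -0.2012, 0.2304]
tcp_rot: [-179.9, 0.0, 30.0]
wrist_force: [0.5, 0.1, -0.8]
opening: 0.0852
grasp_force: 0.0
at [ 0.4611 -0.2012  0.2304] units [-1.000e-02 -4.000e-02 -1.027e+01] [-0.01 -0.01 -0.  ]
(np.float64(0.491), np.float64(-0.344), 414, 229, 33.2, 2881)
(np.float64(0.462), np.float64(-0.202), 281, 185, 30.8, 2852)
(np.float64(0.609), np.float64(-0.306), 456, 106, 38.5, 3798)
(np.float64(0.606), np.float64(-0.177), 338, 33, 38.8, 3981)
```

```bash
python3 -m crank '[[[0,0,-0.94,0,0,0],[0,0,-0.94,0,0,0],[0,0,-0.94,0,0,0],[0,0,-0.94,0,0,0],[0,0,-0.94,0,0,0],[0,0,-0.94,0,0,0],[0,0,-0.94,0,0,0],[0,0,-0.94,0,0,0],[0,0,-0.94,0,0,0],[0,0,-0.94,0,0,0],[0,0,-0.87,0,0,0],[0,0,0,0,0,0],[0,0,0,0,0,0]]]' 1
python3 -m crank '[[[0,0,0,0,0,0],[0,0,0,0,0,0],[0,0,0,0,0,0],[0,0,0,0,0,0],[0,0,0,0,0,0]]]' 0 30
python3 -m crank '[[[0,0,0.96,0,0,0],[0,0,0.96,0,0,0],[0,0,0.96,0,0,0],[0,0,0.96,0,0,0],[0,0,0.96,0,0,0],[0,0,0.96,0,0,0],[0,0,0.96,0,0,0],[0,0,0.96,0,0,0],[0,0,0.96,0,0,0],[0,0,0.96,0,0,0],[0,0,0.96,0,0,0],[0,0,0,0,0,0]]]'
python3 g.py .501 .2 .236 30
```

```text
time: 33.63
ee_pos: [0.4609, -0.2006, 0.0254]
tcp_rot: [-179.9, 0.1, 30.1]
wrist_force: [-0.6, -0.4, 0.1]
opening: 0.0853
grasp_force: 0.0
time: 34.05
ee_pos: [0.4623, -0.2017, 0.0278]
tcp_rot: [179.9, -0.1, 30.0]
wrist_force: [-2.0, 0.7, 7.2]
opening: 0.059
grasp_force: 31.0
time: 35.05
ee_pos: [0.4623, -0.202, 0.2416]
tcp_rot: [179.7, -0.2, 30.0]
wrist_force: [-0.4, -0.7, -0.6]
opening: 0.0588
grasp_force: 32.7
at [ 0.4623 -0.202   0.2416] units [ 1.93 20.1  -0.28] [ 0.02  0.05 -0.  ]
```

```bash
python3 -m crank '[[[0.097,1,0,0,0,0],[0.097,1,0,0,0,0],[0.097,1,0,0,0,0],[0.097,1,0,0,0,0],[0.097,1,0,0,0,0],[0.097,1,0,0,0,0],[0.097,1,0,0,0,0],[0.097,1,0,0,0,0],[0.097,1,0,0,0,0],[0.097,1,0,0,0,0],[0.097,1,0,0,0,0],[0.097,1,0,0,0,0],[0.097,1,0,0,0,0],[0.097,1,0,0,0,0],[0.097,1,0,0,0,0],[0.097,1,0,0,0,0],[0.097,1,0,0,0,0],[0.097,1,0,0,0,0],[0.097,1,0,0,0,0],[0.097,1,0,0,0,0]]]'
python3 -m crank '[[[0,0.1,0,0,0,0],[0,0,0,0,0,0],[0,0,0,0,0,0],[0,0,0,0,0,0]]]'
python3 g.py .501 .2005 .062 30
cat > held.py <<'E'
# held cup from side: white blob near the TCP; and wrist blob of the held cup
from loc import *
p=bot.get_obs()["ee_pos"]; im=bot.camera("side")
print("pred rim ctr",proj("side",p+[0,0,.035]),"base",proj("side",p-[0,0,.026]))
x,y=proj("side",p).astype(int)
h=cv2.cvtColor(im,cv2.COLOR_RGB2HSV)[y-30:y+30,x-30:x+30]
k=((h[...,1]<60)&(h[...,2]>80)).astype(np.uint8);n,l,s,c=cv2.connectedComponentsWithStats(k)
for i in range(1,n):
    if s[i][4]>40: print(s[i]+[x-30,y-30,0,0,0],c[i]+[x-30,y-30])
E
python3 held.py
```

```text
time: 36.72
ee_pos: [0.5001, 0.1994, 0.237]
tcp_rot: [180.0, -0.0, 30.0]
wrist_force: [-0.6, -0.4, -1.9]
opening: 0.0592
grasp_force: 32.7
time: 37.05
ee_pos: [0.5001, 0.1997, 0.2371]
tcp_rot: [180.0, -0.0, 30.0]
wrist_force: [-0.1, 0.3, -1.2]
opening: 0.059
grasp_force: 32.7
at [0.5001 0.1997 0.2371] units [ 0.04  0.04 -8.76] [0. 0. 0.]
pred rim ctr [262.2009048  106.58640621] base [262.65918137 127.18384293]
[251  98  22  50 447] [260.75167785 117.80760626]
```

```bash
python3 -m crank '[[[0.005,0.005,-0.9,0,0,0],[0.005,0.005,-0.9,0,0,0],[0.005,0.005,-0.9,0,0,0],[0.005,0.005,-0.9,0,0,0],[0.005,0.005,-0.9,0,0,0],[0.005,0.005,-0.9,0,0,0],[0.005,0.005,-0.9,0,0,0],[0.005,0.005,-0.9,0,0,0],[0.005,0.005,-0.9,0,0,0],[0,0,0,0,0,0],[0,0,0,0,0,0]]]'
python3 -m crank '[[[0,0,-0.2,0,0,0],[0,0,-0.2,0,0,0],[0,0,-0.15,0,0,0],[0,0,0,0,0,0],[0,0,0,0,0,0]]]'
```

```text
time: 38.02
ee_pos: [0.5006, 0.2005, 0.0748]
tcp_rot: [-180.0, 0.1, 30.0]
wrist_force: [-0.1, -0.1, -0.7]
opening: 0.0589
grasp_force: 32.9
time: 38.43
ee_pos: [0.5012, 0.2014, 0.0642]
tcp_rot: [180.0, -0.0, 30.0]
wrist_force: [-0.4, -0.1, -0.9]
opening: 0.0585
grasp_force: 32.9
```

```bash
python3 -m crank '[[[0,0,-0.12,0,0,0],[0,0,0,0,0,0],[0,0,0,0,0,0]]]'
python3 -m crank '[[[0,0,-0.1,0,0,0],[0,0,0,0,0,0],[0,0,0,0,0,0]]]'
python3 -m crank '[[[0,0,0,0,0,0],[0,0,0,0,0,0],[0,0,0,0,0,0],[0,0,0,0,0,0]]]' 1
python3 -m crank '[[[0,0,0.9,0,0,0],[0,0,0.9,0,0,0],[0,0,0.9,0,0,0],[0,0,0.9,0,0,0],[0,0,0.9,0,0,0],[0,0,0.9,0,0,0],[0,0,0.9,0,0,0],[0,0,0.9,0,0,0],[0,0,0.9,0,0,0],[0,0,0.8,0,0,0],[0,0,0,0,0,0],[0,0,0,0,0,0]]]'
cat > st.py <<'E'
import sys
from loc import *
z=.072+.0225*int(sys.argv[1]); m=K("wrist");print("TCP",np.round(bot.get_obs()["ee_pos"],4))
for b in blobs("wrist",z,1500,20000,m=m):
    if abs(b[0]-.5)<.06 and abs(b[1]-.2)<.06: print("stack top",b,"r pred",round(m[0]*.03/(m[3]@np.array([.501,.2,z])+m[4])[2],1))
print("free");[print(b) for b in blobs("top",.06,200,330) if .3<b[0]<.68 and abs(b[1])<.5]
E
python3 st.py 1
```

```text
time: 38.68
ee_pos: [0.5019, 0.2018, 0.0631]
tcp_rot: [180.0, -0.2, 30.0]
wrist_force: [-1.1, 0.7, 7.5]
opening: 0.0594
grasp_force: 33.5
time: 38.93
ee_pos: [0.5025, 0.2021, 0.0628]
tcp_rot: [180.0, -0.3, 30.0]
wrist_force: [-3.2, -0.3, 17.5]
opening: 0.0591
grasp_force: 34.4
time: 39.27
ee_pos: [0.501, 0.2013, 0.0593]
tcp_rot: [-180.0, 0.0, 30.0]
wrist_force: [0.7, -0.2, -0.4]
opening: 0.0852
grasp_force: 0.0
time: 40.27
ee_pos: [0.5015, 0.2014, 0.2378]
tcp_rot: [180.0, -0.1, 30.0]
wrist_force: [-0.6, -0.1, 0.1]
opening: 0.0855
grasp_force: 0.0
TCP [0.5015 0.2014 0.2378]
stack top (np.float64(0.503), np.float64(0.202), 280, 190, 34.6, 3492) r pred 32.5
free
(np.float64(0.486), np.float64(-0.348), 387, 226, 10.3, 300)
(np.float64(0.498), np.float64(0.206), 206, 221, 11.0, 222)
(np.float64(0.605), np.float64(-0.175), 330, 187, 9.5, 251)
(np.float64(0.608), np.float64(-0.31), 374, 187, 10.3, 296)
```

Contact came at the nested height (base about 35 mm, as expected), it was pressed home, and the top is centred. Third cup: (0.606,-0.175).

```bash
python3 -m crank '[[[0.274,-0.99,0,0,0,0],[0.274,-0.99,0,0,0,0],[0.274,-0.99,0,0,0,0],[0.274,-0.99,0,0,0,0],[0.274,-0.99,0,0,0,0],[0.274,-0.99,0,0,0,0],[0.274,-0.99,0,0,0,0],[0.274,-0.99,0,0,0,0],[0.274,-0.99,0,0,0,0],[0.274,-0.99,0,0,0,0],[0.274,-0.99,0,0,0,0],[0.274,-0.99,0,0,0,0],[0.274,-0.99,0,0,0,0],[0.274,-0.99,0,0,0,0],[0.274,-0.99,0,0,0,0],[0.274,-0.99,0,0,0,0],[0.274,-0.99,0,0,0,0],[0.274,-0.99,0,0,0,0],[0.274,-0.99,0,0,0,0],[0,0,0,0,0,0]]]' 1
python3 -m crank '[[[0,0,0,0,0,0],[0,0,0,0,0,0]]]'
python3 - <<'E'
from loc import *
m=K("wrist")
for b in blobs("wrist",.06,1500,20000,m=m): print(b)
E
python3 g.py .606 -.176 .026 30
```

```text
time: 42.03
ee_pos: [0.6052, -0.1777, 0.2352]
tcp_rot: [-179.9, 0.1, 29.9]
wrist_force: [0.2, 0.8, 0.3]
opening: 0.0855
grasp_force: 0.0
time: 42.2
ee_pos: [0.6048, -0.1744, 0.2367]
tcp_rot: [-179.9, 0.1, 30.0]
wrist_force: [0.1, -0.0, 0.5]
opening: 0.0853
grasp_force: 0.0
(np.float64(0.496), np.float64(-0.341), 358, 336, 31.8, 2460)
(np.float64(0.591), np.float64(-0.334), 400, 268, 58.9, 3154)
(np.float64(0.608), np.float64(-0.176), 283, 183, 30.3, 2763)
at [ 0.6049 -0.1741  0.2371] units [  0.05  -0.09 -10.55] [-0.   -0.01 -0.01]
```

```bash
python3 -m crank '[[[0.1,-0.09,-0.96,0,0,0],[0,0,-0.96,0,0,0],[0,0,-0.96,0,0,0],[0,0,-0.96,0,0,0],[0,0,-0.96,0,0,0],[0,0,-0.96,0,0,0],[0,0,-0.96,0,0,0],[0,0,-0.96,0,0,0],[0,0,-0.96,0,0,0],[0,0,-0.96,0,0,0],[0,0,-0.96,0,0,0],[0,0,0,0,0,0],[0,0,0,0,0,0]]]' 1
python3 -m crank '[[[0,0,0,0,0,0],[0,0,0,0,0,0],[0,0,0,0,0,0],[0,0,0,0,0,0],[0,0,0,0,0,0]]]' 0 30
python3 -m crank '[[[0,0,0.96,0,0,0],[0,0,0.96,0,0,0],[0,0,0.96,0,0,0],[0,0,0.96,0,0,0],[0,0,0.96,0,0,0],[0,0,0.96,0,0,0],[0,0,0.96,0,0,0],[0,0,0.96,0,0,0],[0,0,0.96,0,0,0],[0,0,0.96,0,0,0],[0,0,0.96,0,0,0],[0,0,0,0,0,0],[0,0,0,0,0,0]]]'
python3 g.py .501 .2005 .24 30
```

```text
time: 43.33
ee_pos: [0.6064, -0.1756, 0.0259]
tcp_rot: [-179.9, 0.1, 30.1]
wrist_force: [0.5, 0.4, 0.1]
opening: 0.0852
grasp_force: 0.0
time: 43.75
ee_pos: [0.6082, -0.1766, 0.0287]
tcp_rot: [179.9, -0.1, 30.0]
wrist_force: [-0.9, 1.5, 6.0]
opening: 0.0578
grasp_force: 31.4
time: 44.83
ee_pos: [0.6078, -0.1769, 0.2391]
tcp_rot: [179.9, -0.1, 30.0]
wrist_force: [0.7, 0.8, -2.1]
opening: 0.0581
grasp_force: 32.8
at [ 0.6078 -0.1769  0.2391] units [-5.34 18.87  0.05] [ 0.01  0.02 -0.  ]
```

```bash
python3 -m crank '[[[-0.281,0.993,0,0,0,0],[-0.281,0.993,0,0,0,0],[-0.281,0.993,0,0,0,0],[-0.281,0.993,0,0,0,0],[-0.281,0.993,0,0,0,0],[-0.281,0.993,0,0,0,0],[-0.281,0.993,0,0,0,0],[-0.281,0.993,0,0,0,0],[-0.281,0.993,0,0,0,0],[-0.281,0.993,0,0,0,0],[-0.281,0.993,0,0,0,0],[-0.281,0.993,0,0,0,0],[-0.281,0.993,0,0,0,0],[-0.281,0.993,0,0,0,0],[-0.281,0.993,0,0,0,0],[-0.281,0.993,0,0,0,0],[-0.281,0.993,0,0,0,0],[-0.281,0.993,0,0,0,0],[-0.281,0.993,0,0,0,0],[0,0,0,0,0,0]]]'
python3 -m crank '[[[0,0,0,0,0,0],[0,0,0,0,0,0],[0,0,0,0,0,0]]]'
python3 g.py .501 .2005 .095 30; python3 held.py
```

```text
time: 46.5
ee_pos: [0.4992, 0.2032, 0.2362]
tcp_rot: [-179.9, 0.1, 30.2]
wrist_force: [0.9, 0.6, -1.1]
opening: 0.0579
grasp_force: 32.8
time: 46.75
ee_pos: [0.5005, 0.1999, 0.2372]
tcp_rot: [180.0, 0.0, 30.0]
wrist_force: [0.7, 0.0, -0.4]
opening: 0.0583
grasp_force: 32.8
at [0.5005 0.1999 0.2372] units [ 0.03  0.03 -7.11] [ 0. -0.  0.]
pred rim ctr [262.34107253 106.52772489] base [262.79414097 127.1239445 ]
[251  98  21  50 444] [260.72972973 117.79504505]
```

```bash
python3 -m crank '[[[0.003,0.003,-0.89,0,0,0],[0.003,0.003,-0.89,0,0,0],[0.003,0.003,-0.89,0,0,0],[0.003,0.003,-0.89,0,0,0],[0.003,0.003,-0.89,0,0,0],[0.003,0.003,-0.89,0,0,0],[0.003,0.003,-0.89,0,0,0],[0.003,0.003,-0.89,0,0,0],[0,0,0,0,0,0],[0,0,0,0,0,0]]]'
python3 -m crank '[[[0,0,-0.2,0,0,0],[0,0,-0.15,0,0,0],[0,0,0,0,0,0],[0,0,0,0,0,0]]]'
python3 -m crank '[[[0,0,-0.12,0,0,0],[0,0,0,0,0,0],[0,0,0,0,0,0]]]'
```

```text
time: 47.63
ee_pos: [0.5005, 0.2004, 0.0948]
tcp_rot: [-180.0, 0.1, 30.0]
wrist_force: [0.9, 0.2, -0.1]
opening: 0.0578
grasp_force: 32.8
time: 47.97
ee_pos: [0.5011, 0.2012, 0.0887]
tcp_rot: [180.0, -0.0, 30.0]
wrist_force: [-0.4, 0.3, -1.6]
opening: 0.0583
grasp_force: 32.8
time: 48.22
ee_pos: [0.5016, 0.2015, 0.0871]
tcp_rot: [180.0, -0.1, 30.0]
wrist_force: [0.2, 1.2, 5.6]
opening: 0.0579
grasp_force: 33.4
```

```bash
python3 -m crank '[[[0,0,-0.1,0,0,0],[0,0,0,0,0,0],[0,0,0,0,0,0]]]'
python3 -m crank '[[[0,0,0,0,0,0],[0,0,0,0,0,0],[0,0,0,0,0,0],[0,0,0,0,0,0]]]' 1
python3 -m crank '[[[0,0,0.9,0,0,0],[0,0,0.9,0,0,0],[0,0,0.9,0,0,0],[0,0,0.9,0,0,0],[0,0,0.9,0,0,0],[0,0,0.9,0,0,0],[0,0,0.9,0,0,0],[0,0,0.9,0,0,0],[0,0,0.6,0,0,0],[0,0,0,0,0,0],[0,0,0,0,0,0]]]'
python3 st.py 2; python3 g.py .608 -.311 .24 30
```

```text
time: 48.47
ee_pos: [0.5022, 0.2018, 0.0866]
tcp_rot: [180.0, -0.3, 30.0]
wrist_force: [-1.7, 0.7, 14.0]
opening: 0.058
grasp_force: 34.2
time: 48.8
ee_pos: [0.5008, 0.2011, 0.0836]
tcp_rot: [-180.0, 0.0, 30.0]
wrist_force: [-1.1, 0.5, 0.3]
opening: 0.0856
grasp_force: 0.0
time: 49.72
ee_pos: [0.5012, 0.2012, 0.2397]
tcp_rot: [180.0, -0.0, 30.0]
wrist_force: [0.6, 0.0, 0.0]
opening: 0.085
grasp_force: 0.0
TCP [0.5012 0.2012 0.2397]
stack top (np.float64(0.504), np.float64(0.203), 280, 193, 38.4, 4134) r pred 34.8
free
(np.float64(0.486), np.float64(-0.349), 387, 226, 10.3, 298)
(np.float64(0.608), np.float64(-0.31), 374, 186, 10.4, 295)
at [0.5007 0.201  0.2385] units [  5.37 -25.6    0.07] [ 0.   -0.01 -0.  ]
```

```bash
python3 -m crank '[[[0.206,-0.985,0,0,0,0],[0.206,-0.985,0,0,0,0],[0.206,-0.985,0,0,0,0],[0.206,-0.985,0,0,0,0],[0.206,-0.985,0,0,0,0],[0.206,-0.985,0,0,0,0],[0.206,-0.985,0,0,0,0],[0.206,-0.985,0,0,0,0],[0.206,-0.985,0,0,0,0],[0.206,-0.985,0,0,0,0],[0.206,-0.985,0,0,0,0],[0.206,-0.985,0,0,0,0],[0.206,-0.985,0,0,0,0],[0.206,-0.985,0,0,0,0],[0.206,-0.985,0,0,0,0],[0.206,-0.985,0,0,0,0],[0.206,-0.985,0,0,0,0],[0.206,-0.985,0,0,0,0],[0.206,-0.985,0,0,0,0],[0.206,-0.985,0,0,0,0]]]' 1
python3 -m crank '[[[0.206,-0.985,0,0,0,0],[0.206,-0.985,0,0,0,0],[0.206,-0.985,0,0,0,0],[0.206,-0.985,0,0,0,0],[0.206,-0.985,0,0,0,0],[0.206,-0.985,0,0,0,0],[0,0,0,0,0,0],[0,0,0,0,0,0],[0,0,0,0,0,0]]]'
python3 - <<'E'
from loc import *
m=K("wrist")
for b in blobs("wrist",.06,1500,20000,m=m): print(b)
E
python3 g.py .608 -.311 .026 30
```

```text
time: 51.48
ee_pos: [0.583, -0.1938, 0.2383]
tcp_rot: [-179.9, 0.1, 30.0]
wrist_force: [0.1, -0.4, 0.6]
opening: 0.0854
grasp_force: 0.0
time: 52.23
ee_pos: [0.6078, -0.3105, 0.2389]
tcp_rot: [-179.9, 0.0, 30.0]
wrist_force: [0.7, -0.5, 0.5]
opening: 0.0854
grasp_force: 0.0
(np.float64(0.493), np.float64(-0.347), 257, 288, 29.7, 2396)
(np.float64(0.61), np.float64(-0.311), 282, 182, 30.1, 2721)
at [ 0.6079 -0.3103  0.2394] units [ 1.000e-02 -4.000e-02 -1.067e+01] [-0.   -0.01 -0.01]
```

```bash
python3 -m crank '[[[0.05,-0.04,-0.97,0,0,0],[0,0,-0.97,0,0,0],[0,0,-0.97,0,0,0],[0,0,-0.97,0,0,0],[0,0,-0.97,0,0,0],[0,0,-0.97,0,0,0],[0,0,-0.97,0,0,0],[0,0,-0.97,0,0,0],[0,0,-0.97,0,0,0],[0,0,-0.97,0,0,0],[0,0,-0.97,0,0,0],[0,0,0,0,0,0],[0,0,0,0,0,0]]]' 1
python3 -m crank '[[[0,0,0,0,0,0],[0,0,0,0,0,0],[0,0,0,0,0,0],[0,0,0,0,0,0],[0,0,0,0,0,0]]]' 0 30
python3 -m crank '[[[0,0,0.97,0,0,0],[0,0,0.97,0,0,0],[0,0,0.97,0,0,0],[0,0,0.97,0,0,0],[0,0,0.97,0,0,0],[0,0,0.97,0,0,0],[0,0,0.97,0,0,0],[0,0,0.97,0,0,0],[0,0,0.97,0,0,0],[0,0,0.97,0,0,0],[0,0,0.97,0,0,0],[0,0,0,0,0,0],[0,0,0,0,0,0]]]'
python3 g.py .501 .2005 .24 30
```

```text
time: 53.37
ee_pos: [0.6084, -0.3107, 0.026]
tcp_rot: [-179.9, 0.1, 30.1]
wrist_force: [-0.1, 0.2, 1.2]
opening: 0.0855
grasp_force: 0.0
time: 53.78
ee_pos: [0.61, -0.312, 0.0289]
tcp_rot: [179.9, -0.1, 30.0]
wrist_force: [-2.0, 1.2, 6.0]
opening: 0.0578
grasp_force: 31.6
time: 54.87
ee_pos: [0.6096, -0.3121, 0.2414]
tcp_rot: [179.8, -0.1, 30.0]
wrist_force: [0.7, 0.3, -1.3]
opening: 0.058
grasp_force: 32.8
at [ 0.6096 -0.3121  0.2414] units [-5.43 25.63 -0.07] [ 0.01  0.02 -0.  ]
```

```bash
python3 -m crank '[[[-0.209,0.986,0,0,0,0],[-0.209,0.986,0,0,0,0],[-0.209,0.986,0,0,0,0],[-0.209,0.986,0,0,0,0],[-0.209,0.986,0,0,0,0],[-0.209,0.986,0,0,0,0],[-0.209,0.986,0,0,0,0],[-0.209,0.986,0,0,0,0],[-0.209,0.986,0,0,0,0],[-0.209,0.986,0,0,0,0],[-0.209,0.986,0,0,0,0],[-0.209,0.986,0,0,0,0],[-0.209,0.986,0,0,0,0],[-0.209,0.986,0,0,0,0],[-0.209,0.986,0,0,0,0],[-0.209,0.986,0,0,0,0],[-0.209,0.986,0,0,0,0],[-0.209,0.986,0,0,0,0],[-0.209,0.986,0,0,0,0],[-0.209,0.986,0,0,0,0]]]'
python3 -m crank '[[[-0.209,0.986,0,0,0,0],[-0.209,0.986,0,0,0,0],[-0.209,0.986,0,0,0,0],[-0.209,0.986,0,0,0,0],[-0.209,0.986,0,0,0,0],[-0.209,0.986,0,0,0,0],[0,0,0,0,0,0],[0,0,0,0,0,0],[0,0,0,0,0,0],[0,0,0,0,0,0]]]'
python3 g.py .501 .2005 .117 30; python3 held.py
```

```text
time: 56.53
ee_pos: [0.5246, 0.0834, 0.2384]
tcp_rot: [-180.0, 0.1, 30.0]
wrist_force: [1.2, -0.1, -0.3]
opening: 0.0578
grasp_force: 32.8
time: 57.37
ee_pos: [0.5003, 0.2001, 0.2394]
tcp_rot: [180.0, 0.0, 30.0]
wrist_force: [0.3, -0.5, -0.5]
opening: 0.0578
grasp_force: 32.9
at [0.5003 0.2001 0.2394] units [ 0.03  0.02 -6.12] [ 0. -0.  0.]
pred rim ctr [262.263068   105.71308215] base [262.71954651 126.36417058]
[251  99  23  48 440] [260.84318182 117.28863636]
```

```bash
python3 -m crank '[[[0.004,0.004,-0.87,0,0,0],[0.004,0.004,-0.87,0,0,0],[0.004,0.004,-0.87,0,0,0],[0.004,0.004,-0.87,0,0,0],[0.004,0.004,-0.87,0,0,0],[0.004,0.004,-0.87,0,0,0],[0.004,0.004,-0.87,0,0,0],[0,0,0,0,0,0],[0,0,0,0,0,0]]]'
python3 -m crank '[[[0,0,-0.2,0,0,0],[0,0,-0.15,0,0,0],[0,0,0,0,0,0],[0,0,0,0,0,0]]]'
python3 -m crank '[[[0,0,-0.1,0,0,0],[0,0,0,0,0,0],[0,0,0,0,0,0]]]'
```

```text
time: 58.17
ee_pos: [0.5005, 0.2006, 0.1176]
tcp_rot: [-180.0, 0.1, 30.0]
wrist_force: [-0.4, -0.5, -0.9]
opening: 0.0577
grasp_force: 32.9
time: 58.5
ee_pos: [0.5012, 0.2015, 0.1116]
tcp_rot: [180.0, -0.1, 30.0]
wrist_force: [0.3, 0.3, -0.7]
opening: 0.0579
grasp_force: 32.9
time: 58.75
ee_pos: [0.5016, 0.2017, 0.1105]
tcp_rot: [180.0, -0.1, 30.0]
wrist_force: [-0.1, -0.4, 7.0]
opening: 0.0576
grasp_force: 33.5
```

```bash
python3 -m crank '[[[0,0,-0.15,0,0,0],[0,0,0,0,0,0],[0,0,0,0,0,0]]]'
python3 -m crank '[[[0,0,0,0,0,0],[0,0,0,0,0,0],[0,0,0,0,0,0],[0,0,0,0,0,0]]]' 1
python3 -m crank '[[[0,0,0.9,0,0,0],[0,0,0.9,0,0,0],[0,0,0.9,0,0,0],[0,0,0.9,0,0,0],[0,0,0.9,0,0,0],[0,0,0.9,0,0,0],[0,0,0.9,0,0,0],[0,0,0.9,0,0,0],[0,0,0,0,0,0],[0,0,0,0,0,0]]]'
python3 st.py 3; python3 g.py .487 -.35 .25 30
```

```text
time: 59.0
ee_pos: [0.5025, 0.202, 0.1095]
tcp_rot: [179.9, -0.3, 30.0]
wrist_force: [-0.7, 0.2, 19.3]
opening: 0.0578
grasp_force: 34.6
time: 59.33
ee_pos: [0.5007, 0.2014, 0.1057]
tcp_rot: [-180.0, 0.0, 30.0]
wrist_force: [-0.2, -0.2, 0.4]
opening: 0.0854
grasp_force: 0.0
time: 60.17
ee_pos: [0.5013, 0.2016, 0.2504]
tcp_rot: [180.0, -0.1, 30.0]
wrist_force: [-0.1, -0.7, -0.3]
opening: 0.0854
grasp_force: 0.0
TCP [0.5013 0.2016 0.2504]
stack top (np.float64(0.505), np.float64(0.204), 280, 195, 41.0, 4555) r pred 36.1
free
(np.float64(0.486), np.float64(-0.349), 387, 226, 10.4, 300)
at [0.5007 0.2014 0.2489] units [ -0.69 -27.57   0.06] [ 0.   -0.01 -0.  ]
```

```bash
python3 -m crank '[[[-0.025,-0.985,0,0,0,0],[-0.025,-0.985,0,0,0,0],[-0.025,-0.985,0,0,0,0],[-0.025,-0.985,0,0,0,0],[-0.025,-0.985,0,0,0,0],[-0.025,-0.985,0,0,0,0],[-0.025,-0.985,0,0,0,0],[-0.025,-0.985,0,0,0,0],[-0.025,-0.985,0,0,0,0],[-0.025,-0.985,0,0,0,0],[-0.025,-0.985,0,0,0,0],[-0.025,-0.985,0,0,0,0],[-0.025,-0.985,0,0,0,0],[-0.025,-0.985,0,0,0,0],[-0.025,-0.985,0,0,0,0],[-0.025,-0.985,0,0,0,0],[-0.025,-0.985,0,0,0,0],[-0.025,-0.985,0,0,0,0],[-0.025,-0.985,0,0,0,0],[-0.025,-0.985,0,0,0,0]]]' 1
python3 -m crank '[[[-0.025,-0.985,0,0,0,0],[-0.025,-0.985,0,0,0,0],[-0.025,-0.985,0,0,0,0],[-0.025,-0.985,0,0,0,0],[-0.025,-0.985,0,0,0,0],[-0.025,-0.985,0,0,0,0],[-0.025,-0.985,0,0,0,0],[-0.025,-0.985,0,0,0,0],[0,0,0,0,0,0],[0,0,0,0,0,0],[0,0,0,0,0,0]]]'
python3 - <<'E'
from loc import *
m=K("wrist")
for b in blobs("wrist",.06,1500,20000,m=m): print(b)
E
python3 g.py .487 -.35 .026 30
```

```text
time: 61.93
ee_pos: [0.4904, -0.1934, 0.2486]
tcp_rot: [-179.9, 0.1, 30.0]
wrist_force: [0.2, 0.8, 0.4]
opening: 0.085
grasp_force: 0.0
time: 62.85
ee_pos: [0.4867, -0.3496, 0.2491]
tcp_rot: [-179.9, 0.0, 30.0]
wrist_force: [-0.9, 0.2, -0.4]
opening: 0.0851
grasp_force: 0.0
(np.float64(0.488), np.float64(-0.349), 281, 181, 29.4, 2580)
at [ 0.4868 -0.3494  0.2496] units [ 1.000e-02 -3.000e-02 -1.118e+01] [-0.01 -0.01 -0.01]
```

```bash
python3 -m crank '[[[0.03,0,-0.93,0,0,0],[0,0,-0.93,0,0,0],[0,0,-0.93,0,0,0],[0,0,-0.93,0,0,0],[0,0,-0.93,0,0,0],[0,0,-0.93,0,0,0],[0,0,-0.93,0,0,0],[0,0,-0.93,0,0,0],[0,0,-0.93,0,0,0],[0,0,-0.93,0,0,0],[0,0,-0.93,0,0,0],[0,0,-0.93,0,0,0],[0,0,0,0,0,0],[0,0,0,0,0,0]]]' 1
python3 -m crank '[[[0,0,0,0,0,0],[0,0,0,0,0,0],[0,0,0,0,0,0],[0,0,0,0,0,0],[0,0,0,0,0,0]]]' 0 30
python3 -m crank '[[[0,0,0.93,0,0,0],[0,0,0.93,0,0,0],[0,0,0.93,0,0,0],[0,0,0.93,0,0,0],[0,0,0.93,0,0,0],[0,0,0.93,0,0,0],[0,0,0.93,0,0,0],[0,0,0.93,0,0,0],[0,0,0.93,0,0,0],[0,0,0.93,0,0,0],[0,0,0.93,0,0,0],[0,0,0.93,0,0,0],[0,0,0,0,0,0],[0,0,0,0,0,0]]]'
python3 g.py .501 .2005 .25 30
```

```text
time: 64.07
ee_pos: [0.4871, -0.349, 0.0264]
tcp_rot: [-179.9, 0.0, 30.1]
wrist_force: [0.7, 0.6, -0.2]
opening: 0.0854
grasp_force: 0.0
time: 64.48
ee_pos: [0.4883, -0.3505, 0.0291]
tcp_rot: [179.9, -0.1, 30.0]
wrist_force: [-0.9, 2.4, 6.7]
opening: 0.0589
grasp_force: 31.0
time: 65.65
ee_pos: [0.488, -0.3505, 0.2514]
tcp_rot: [179.8, -0.1, 30.0]
wrist_force: [0.5, -0.2, -0.4]
opening: 0.0592
grasp_force: 32.4
at [ 0.488  -0.3505  0.2514] units [ 0.65 27.55 -0.07] [ 0.01  0.02 -0.  ]
```

```bash
python3 -m crank '[[[0.023,0.984,0,0,0,0],[0.023,0.984,0,0,0,0],[0.023,0.984,0,0,0,0],[0.023,0.984,0,0,0,0],[0.023,0.984,0,0,0,0],[0.023,0.984,0,0,0,0],[0.023,0.984,0,0,0,0],[0.023,0.984,0,0,0,0],[0.023,0.984,0,0,0,0],[0.023,0.984,0,0,0,0],[0.023,0.984,0,0,0,0],[0.023,0.984,0,0,0,0],[0.023,0.984,0,0,0,0],[0.023,0.984,0,0,0,0],[0.023,0.984,0,0,0,0],[0.023,0.984,0,0,0,0],[0.023,0.984,0,0,0,0],[0.023,0.984,0,0,0,0],[0.023,0.984,0,0,0,0],[0.023,0.984,0,0,0,0]]]'
python3 -m crank '[[[0.023,0.984,0,0,0,0],[0.023,0.984,0,0,0,0],[0.023,0.984,0,0,0,0],[0.023,0.984,0,0,0,0],[0.023,0.984,0,0,0,0],[0.023,0.984,0,0,0,0],[0.023,0.984,0,0,0,0],[0.023,0.984,0,0,0,0],[0,0,0,0,0,0],[0,0,0,0,0,0],[0,0,0,0,0,0],[0,0,0,0,0,0]]]'
python3 g.py .501 .2005 .14 30; python3 held.py
```

```text
time: 67.32
ee_pos: [0.4962, 0.0443, 0.2488]
tcp_rot: [-180.0, 0.1, 30.0]
wrist_force: [0.2, 0.2, -1.0]
opening: 0.0588
grasp_force: 32.5
time: 68.32
ee_pos: [0.5003, 0.2001, 0.2497]
tcp_rot: [180.0, 0.0, 30.0]
wrist_force: [0.3, 0.0, -0.3]
opening: 0.0586
grasp_force: 32.5
at [0.5003 0.2001 0.2497] units [ 0.04  0.02 -5.49] [ 0. -0.  0.]
pred rim ctr [262.15893255 102.07241331] base [262.62213524 122.98820705]
[245  97  29  47 478] [260.01046025 113.72594142]
```

```bash
python3 -m crank '[[[0.005,0.004,-0.78,0,0,0],[0.005,0.004,-0.78,0,0,0],[0.005,0.004,-0.78,0,0,0],[0.005,0.004,-0.78,0,0,0],[0.005,0.004,-0.78,0,0,0],[0.005,0.004,-0.78,0,0,0],[0.005,0.004,-0.78,0,0,0],[0,0,0,0,0,0],[0,0,0,0,0,0]]]'
python3 -m crank '[[[0,0,-0.15,0,0,0],[0,0,-0.15,0,0,0],[0,0,0,0,0,0],[0,0,0,0,0,0]]]'
python3 -m crank '[[[0,0,-0.1,0,0,0],[0,0,0,0,0,0],[0,0,0,0,0,0]]]'
```

```text
time: 69.12
ee_pos: [0.5007, 0.2007, 0.1406]
tcp_rot: [-180.0, 0.1, 30.0]
wrist_force: [0.6, -0.0, 0.3]
opening: 0.0583
grasp_force: 32.7
time: 69.45
ee_pos: [0.5012, 0.2014, 0.1352]
tcp_rot: [180.0, -0.0, 30.0]
wrist_force: [0.1, 0.4, -0.9]
opening: 0.0586
grasp_force: 32.7
time: 69.7
ee_pos: [0.5016, 0.2017, 0.1338]
tcp_rot: [180.0, -0.1, 30.0]
wrist_force: [-0.3, 0.1, 4.5]
opening: 0.0588
grasp_force: 33.2
```

```bash
python3 -m crank '[[[0,0,-0.15,0,0,0],[0,0,0,0,0,0],[0,0,0,0,0,0]]]'
python3 -m crank '[[[0,0,0,0,0,0],[0,0,0,0,0,0],[0,0,0,0,0,0],[0,0,0,0,0,0]]]' 1
python3 -m crank '[[[0,0,0.9,0,0,0],[0,0,0.9,0,0,0],[0,0,0.9,0,0,0],[0,0,0.9,0,0,0],[0,0,0.9,0,0,0],[0,0,0.9,0,0,0],[0,0,0.9,0,0,0],[0,0,0.9,0,0,0],[0,0,0.9,0,0,0],[0,0,0,0,0,0],[0,0,0,0,0,0]]]'
python3 st.py 4
python3 - <<'E'
from h import *
m=K("wrist");im=snap("wrist","w20.png");s=snap("side","s20.png")
h=cv2.cvtColor(im,cv2.COLOR_RGB2HSV);k=((h[...,1]<70)&(h[...,2]>90)).astype(np.uint8)
for r in range(150,260,6):
    c=np.where(k[r,200:360])[0]; print(r,(c.min()+200,c.max()+200) if len(c) else None,end="; ")
print("\npred rims",[(i,np.round(proj("wrist",(.501,.2,.072+.0225*i),m),1),round(m[0]*.03/(m[3]@np.array([.501,.2,.072+.0225*i])+m[4])[2],1)) for i in range(5)])
h=cv2.cvtColor(s,cv2.COLOR_RGB2HSV)
# side columns through the stack: blue lines and white
bl=((h[...,0]>95)&(h[...,0]<130)&(h[...,1]>60)).astype(np.uint8)
n,l,st,c=cv2.connectedComponentsWithStats(bl[90:210,235:300])
print([ (st[i]+[235,90,0,0,0]).tolist() for i in range(1,n) if st[i][4]>5])
print("side rims",[np.round(proj("side",(.501,.2,.072+.0225*i)),1) for i in range(5)])
E
```

```text
time: 69.95
ee_pos: [0.5024, 0.202, 0.1327]
tcp_rot: [180.0, -0.3, 30.0]
wrist_force: [-0.5, -0.8, 15.8]
opening: 0.0588
grasp_force: 34.2
time: 70.28
ee_pos: [0.5009, 0.2014, 0.1294]
tcp_rot: [-180.0, 0.0, 30.0]
wrist_force: [-0.1, 0.2, -0.2]
opening: 0.0855
grasp_force: 0.0
time: 71.2
ee_pos: [0.5015, 0.2016, 0.2921]
tcp_rot: [180.0, -0.1, 30.0]
wrist_force: [-0.4, -0.3, 0.2]
opening: 0.0858
grasp_force: 0.0
TCP [0.5015 0.2016 0.2921]
stack top (np.float64(0.506), np.float64(0.204), 280, 190, 39.6, 4111) r pred 33.9
free
(np.float64(0.501), np.float64(0.214), 203, 220, 11.3, 251)
150 (np.int64(274), np.int64(285)); 156 (np.int64(263), np.int64(297)); 162 (np.int64(258), np.int64(302)); 168 (np.int64(254), np.int64(305)); 174 (np.int64(251), np.int64(309)); 180 (np.int64(249), np.int64(312)); 186 (np.int64(247), np.int64(314)); 192 (np.int64(246), np.int64(315)); 198 (np.int64(246), np.int64(359)); 204 (np.int64(247), np.int64(359)); 210 (np.int64(250), np.int64(359)); 216 (np.int64(254), np.int64(359)); 222 (np.int64(260), np.int64(359)); 228 (np.int64(274), np.int64(288)); 234 None; 240 None; 246 None; 252 None; 258 None; 
pred rims [(0, array([281. , 177.6]), np.float64(26.4)), (1, array([281.1, 181.3]), np.float64(28.0)), (2, array([281.2, 185.4]), np.float64(29.8)), (3, array([281.3, 190.1]), np.float64(31.8)), (4, array([281.4, 195.5]), np.float64(34.1))]
[[257, 150, 14, 2, 14], [256, 170, 7, 3, 7]]
side rims [array([263.9, 168.9]), array([263.8, 162.6]), array([263.6, 156.1]), array([263.5, 149.5]), array([263.3, 142.6])]
```

The top rim fits a five-cup stack: bottom row ~229, predicted 229.6. The contact heights gave nested bases of 12, 35, 58, 81 and 104 mm, each within 2 mm of nominal. Now the knob.

```bash
python3 -m crank '[[[0.94,-0.466,0,0,0,0],[0.94,-0.466,0,0,0,0],[0.94,-0.466,0,0,0,0],[0.94,-0.466,0,0,0,0],[0.94,-0.466,0,0,0,0],[0.94,-0.466,0,0,0,0],[0.94,-0.466,0,0,0,0],[0.94,-0.466,0,0,0,0],[0,0,0,0,0,0],[0,0,0,0,0,0],[0,0,0,0,0,0]]]' 0.6
python3 - <<'E'
from h import *
m=K("wrist");im=snap("wrist","w21.png");s=snap("side","s21.png");o=bot.get_obs();print(o["ee_pos"],o["q"].round(1))
for n,I,mm in(("wrist",im,m),("side",s,None)):
    h=cv2.cvtColor(I,cv2.COLOR_RGB2HSV);k=(((h[...,0]<5)|(h[...,0]>174))&(h[...,1]>170)&(h[...,2]>60)).astype(np.uint8)
    _,l,st,c=cv2.connectedComponentsWithStats(k)
    for i in range(1,len(st)):
        if st[i][4]>25: print(n,st[i],c[i].round(1))
    print("pred",[np.round(proj(n,(.652,.127,z),mm),1) for z in(.186,.221)])
E
python3 st.py 4
```

```text
time: 72.32
ee_pos: [0.6512, 0.1269, 0.2911]
tcp_rot: [-180.0, 0.1, 30.0]
wrist_force: [-0.5, -0.2, -0.0]
opening: 0.0514
grasp_force: 0.0
[0.65081127 0.12726877 0.29212191] [ 11.1  26.1  45.1 109.1   0.  161. ]
wrist [270 198  22  23 386] [280.1 209.2]
pred [array([280.6, 200.3]), array([280.7, 212. ])]
side [278  91  11  16 120] [282.5  98.2]
side [326 100   7  13  27] [327.9 107.8]
side [320 137   6  14  74] [322.4 143.3]
pred [array([321.4, 149.8]), array([322.4, 138.3])]
TCP [0.6508 0.1273 0.2921]
stack top (np.float64(0.526), np.float64(0.199), 147, 269, 53.4, 4810) r pred 31.4
free
```

Knob confirmed in both views (wrist (280,209) and side (322,143), as predicted). Descend and grip.

```bash
python3 -m crank '[[[0.05,0,-0.9,0,0,0],[0,0,-0.9,0,0,0],[0,0,-0.9,0,0,0],[0,0,-0.9,0,0,0],[0,0,-0.9,0,0,0],[0,0,-0.9,0,0,0],[0,0,0,0,0,0],[0,0,0,0,0,0]]]' 0.6
python3 -m crank '[[[0,0,0,0,0,0],[0,0,0,0,0,0],[0,0,0,0,0,0],[0,0,0,0,0,0],[0,0,0,0,0,0]]]' 0 25
python3 - <<'E'
from h import *
p=bot.get_obs()["ee_pos"];P=np.array([.5065,.0965]);d=p[:2]-P;print(np.linalg.norm(d),np.degrees(np.arctan2(d[1],d[0])))
a0=np.arctan2(d[1],d[0]);r=np.linalg.norm(d);N=18;a=np.linspace(a0,np.radians(92.8),N+1)
X=P+r*np.c_[np.cos(a),np.sin(a)];print(np.round(np.diff(X,axis=0)/.02,2).tolist(),(a[1]-a[0])/.12,X[-1])
E
```

```text
time: 73.18
ee_pos: [0.6516, 0.127, 0.1838]
tcp_rot: [-180.0, 0.1, 30.1]
wrist_force: [0.6, -0.2, 0.6]
opening: 0.0511
grasp_force: 0.0
time: 73.6
ee_pos: [0.653, 0.127, 0.1854]
tcp_rot: [180.0, -0.1, 30.0]
wrist_force: [-1.1, 0.4, 5.9]
opening: 0.0171
grasp_force: 24.3
0.14962185856085553 11.761984662409024
[[-0.14, 0.57], [-0.19, 0.56], [-0.23, 0.54], [-0.27, 0.52], [-0.31, 0.5], [-0.35, 0.47], [-0.39, 0.44], [-0.42, 0.41], [-0.45, 0.38], [-0.48, 0.34], [-0.5, 0.3], [-0.53, 0.26], [-0.55, 0.22], [-0.56, 0.18], [-0.57, 0.13], [-0.58, 0.09], [-0.59, 0.04], [-0.59, -0.01]] 0.6548056420938086 [0.49919101 0.24594323]
```

```bash
python3 -m crank '[[[-0.14,0.57,0,0,0,0.655],[-0.19,0.56,0,0,0,0.655],[-0.23,0.54,0,0,0,0.655],[-0.27,0.52,0,0,0,0.655],[-0.31,0.5,0,0,0,0.655],[-0.35,0.47,0,0,0,0.655],[-0.39,0.44,0,0,0,0.655],[-0.42,0.41,0,0,0,0.655],[-0.45,0.38,0,0,0,0.655],[0,0,0,0,0,0]]]'
python3 - <<'E'
from h import *
p=bot.get_obs()["ee_pos"];P=np.array([.5065,.0965]);d=p[:2]-P;print(np.linalg.norm(d),np.degrees(np.arctan2(d[1],d[0])))
E
```

```text
time: 74.43
ee_pos: [0.5962, 0.2152, 0.1853]
tcp_rot: [180.0, 0.0, 70.9]
wrist_force: [-2.3, -4.2, 6.8]
opening: 0.0169
grasp_force: 25.1
0.1487768810596966 52.93469666462159
```

```bash
python3 -m crank '[[[-0.48,0.34,0,0,0,0.655],[-0.5,0.3,0,0,0,0.655],[-0.53,0.26,0,0,0,0.655],[-0.55,0.22,0,0,0,0.655],[-0.56,0.18,0,0,0,0.655],[-0.57,0.13,0,0,0,0.655],[-0.58,0.09,0,0,0,0.655],[0,0,0,0,0,0]]]'
python3 -m crank '[[[-0.59,0.04,0,0,0,0.655],[-0.59,-0.01,0,0,0,0.655],[0,0,0,0,0,0],[0,0,0,0,0,0]]]'
python3 - <<'E'
from h import *
p=bot.get_obs()["ee_pos"];P=np.array([.5065,.0965]);d=p[:2]-P;print(np.linalg.norm(d),np.degrees(np.arctan2(d[1],d[0])))
E
```

```text
time: 75.1
ee_pos: [0.5209, 0.2441, 0.1854]
tcp_rot: [179.9, 0.1, 102.4]
wrist_force: [-0.4, -7.0, 7.0]
opening: 0.0167
grasp_force: 25.6
time: 75.43
ee_pos: [0.4991, 0.2446, 0.1854]
tcp_rot: [179.8, 0.1, 111.1]
wrist_force: [1.4, -6.7, 6.8]
opening: 0.0169
grasp_force: 26.8
0.14831312044154266 92.85010292040344
```

No stop felt yet, so I'll push a little further until the catch resists.

```bash
python3 -m crank '[[[-0.15,0,0,0,0,0],[0,0,0,0,0,0],[0,0,0,0,0,0]]]'
python3 -m crank '[[[-0.15,0,0,0,0,0],[0,0,0,0,0,0],[0,0,0,0,0,0]]]'
```

```text
time: 75.68
ee_pos: [0.4989, 0.2446, 0.1855]
tcp_rot: [179.6, 0.2, 111.0]
wrist_force: [16.3, -6.6, 3.4]
opening: 0.0164
grasp_force: 26.7
time: 75.93
ee_pos: [0.4987, 0.2446, 0.1855]
tcp_rot: [179.3, 0.3, 110.9]
wrist_force: [30.8, -7.1, -2.3]
opening: 0.0164
grasp_force: 26.8
```

The stop is reached: it resists at x = 0.499 with the force rising. Ease off, release and retreat upward.

```bash
python3 -m crank '[[[0.2,0,0,0,0,0],[0,0,0,0,0,0]]]'
python3 -m crank '[[[0,0,0,0,0,0],[0,0,0,0,0,0],[0,0,0,0,0,0],[0,0,0,0,0,0]]]' 0.6
python3 -m crank '[[[0,0,0.8,0,0,0],[0,0,0.8,0,0,0],[0,0,0.8,0,0,0],[0,0,0.8,0,0,0],[0,0,0.8,0,0,0],[0,0,0.8,0,0,0],[0,0,0,0,0,0],[0,0,0,0,0,0]]]'
python3 -m crank '[[[-0.9,0,0.2,0,0,0],[-0.9,0,0.2,0,0,0],[-0.9,0,0.2,0,0,0],[-0.9,0,0.2,0,0,0],[-0.9,0,0.2,0,0,0],[-0.9,0,0.2,0,0,0],[-0.9,-0.9,0.2,0,0,0],[-0.5,-0.9,0.2,0,0,0],[0,-0.9,0,0,0,0],[0,-0.9,0,0,0,0],[0,-0.9,0,0,0,0],[0,-0.9,0,0,0,0],[0,0,0,0,0,0],[0,0,0,0,0,0]]]'
python3 - <<'E'
from loc import *
s=snap("side","s30.png");t=snap("top","t30.png")
for n,I in(("top",t),("side",s)):
    h=cv2.cvtColor(I,cv2.COLOR_RGB2HSV);k=(((h[...,0]<5)|(h[...,0]>174))&(h[...,1]>150)&(h[...,2]>60)).astype(np.uint8)
    _,l,st,c=cv2.connectedComponentsWithStats(k)
    for i in range(1,len(st)):
        if 8<st[i][4]<200:
            b=st[i]; print(n,b,np.round(ray(n,*c[i],.215 if n=="top" else .2035),3))
# tampers: dark handles in the rack, side view
h=cv2.cvtColor(s,cv2.COLOR_RGB2HSV)
for X in((.631,-.047),(.5875,-.0365),(.543,-.027)):
    print("tamper",[h[tuple(np.round(proj("side",(*X,z))).astype(int)[::-1])].tolist() for z in(.08,.1,.125,.145)])
# stack blue lines/white extents
x0=int(proj("side",(.501,.2,.1))[0])
k=((h[...,1]<70)&(h[...,2]>90))
for r in range(118,190,3):
    c=np.where(k[r,x0-20:x0+22])[0]; print(r,(c.min()+x0-20,c.max()+x0-20) if len(c) else None,end="; ")
E
```

```text
time: 76.1
ee_pos: [0.499, 0.2446, 0.1854]
tcp_rot: [179.7, 0.2, 111.0]
wrist_force: [9.3, -6.7, 4.6]
opening: 0.0162
grasp_force: 26.9
time: 76.43
ee_pos: [0.4962, 0.2458, 0.1837]
tcp_rot: [-180.0, -0.0, 111.1]
wrist_force: [0.0, 0.2, -0.3]
opening: 0.0511
grasp_force: 0.0
time: 77.1
ee_pos: [0.4967, 0.246, 0.2801]
tcp_rot: [179.9, -0.0, 111.1]
wrist_force: [0.6, 1.1, -0.7]
opening: 0.0515
grasp_force: 0.0
time: 78.27
ee_pos: [0.3603, 0.1372, 0.311]
tcp_rot: [-180.0, -0.0, 111.0]
wrist_force: [0.1, 0.5, 0.2]
opening: 0.0512
grasp_force: 0.0
top [181 215   6   7  30] [0.498 0.245 0.215]
side [277  91  12  16 129] [0.561 0.373 0.204]
side [326  97  10  16 118] [0.701 0.336 0.204]
side [260 115   5  13  62] [0.498 0.246 0.204]
tamper [[8, 108, 52], [14, 149, 53], [13, 137, 54], [15, 141, 137]]
tamper [[7, 116, 55], [6, 118, 52], [10, 132, 54], [14, 140, 148]]
tamper [[8, 132, 54], [8, 130, 55], [12, 154, 53], [16, 139, 64]]
118 None; 121 None; 124 None; 127 (np.int64(259), np.int64(259)); 130 (np.int64(259), np.int64(260)); 133 (np.int64(259), np.int64(260)); 136 (np.int64(259), np.int64(268)); 139 (np.int64(255), np.int64(273)); 142 (np.int64(253), np.int64(274)); 145 (np.int64(254), np.int64(274)); 148 (np.int64(256), np.int64(274)); 151 (np.int64(254), np.int64(273)); 154 (np.int64(255), np.int64(274)); 157 (np.int64(254), np.int64(273)); 160 (np.int64(255), np.int64(273)); 163 (np.int64(254), np.int64(269)); 166 (np.int64(255), np.int64(273)); 169 (np.int64(257), np.int64(274)); 172 (np.int64(255), np.int64(273)); 175 (np.int64(257), np.int64(271)); 178 (np.int64(257), np.int64(271)); 181 (np.int64(263), np.int64(268)); 184 (np.int64(264), np.int64(267)); 187 (np.int64(264), np.int64(267));
```

The knob is at (0.498,0.246), which is the closed position. The stack is straight under the bar (side columns 254–274 throughout), and the tampers stand at their cells. Hand in.

```bash
python3 -c "
from workcell import bot
print(bot.job_done())"
```

```text
the job is handed in; nothing more can be done
None
```

I handed the job in at about 78 s: the three tampers stand in the rack, the five cups are nested on the seat, and the keeper bar is home in its catch; the hand-in gave no verdict, and these results come from my camera and contact measurements.

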